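# Load the hot-air steriliser with nested kidney dishes and wind its timer

### The job

Open the lid of the bench steriliser wide and load all the kidney dishes from the table onto the one already lying in the chamber, each turned the same way round as the one below so that they nest into a single level stack. Then shut the lid fully and wind the clockwork timer clockwise all the way to its stop to start the cycle. Leave the other things on the table where they are.

Things in the scene. Friction and masses are not known exactly. Their poses are not given: they have to be found in the camera images.
- steriliser: small white bench steriliser, fixed. Origin at table height under the middle of its chamber (outside 170 x 178 mm, inside 156 x 164 mm along its x and y; floor 30 mm, rim 58 mm above the table), under a hinged lid; x points from handle side to hinge side. Grey console 110 mm wide on its -y side, top 60 mm high. Lid shut: top 122 mm high, 88 mm from chamber floor to lid ceiling
- chamber_floor (a point): middle of the chamber floor, 30 mm above the table
- lid (a joint): lid angle, rad: 0 shut, grows as it opens, upright at 1.57, stop at 1.75. The hinge is stiff: the lid stays where it is left (about 5 N at the handle to move it). May start slightly ajar
- lid_hinge (a point): middle of the lid's hinge line, along the steriliser's y at the far side of the chamber, 85 mm from its middle and 58 mm above the table; axes turn with the lid
- lid_handle (a point): middle of the lid's handle, a level round black bar 13 mm thick, 90 mm free between its arms, along the steriliser's y. With the lid shut it is 220 mm before the hinge line, 42 mm above it, and its axis 50 mm off the lid's front; with the lid upright it stands above the lid's edge, so it can be held from above all the way, turning between the fingers
- timer (a joint): winding angle of the clockwork timer, rad: 0 run down, grows clockwise seen from above, stop at 4.19. Its spring pulls back lightly (at most 0.12 N m to wind) but it holds where it is left
- timer_grip (a point): middle of the timer's winding key on the console: an upright black wing 46 mm long, 11 mm thick, 22 mm high, held across its thickness from above. The point is on the upright turning axis at mid height of the wing, 81 mm above the table; the wing lies along the point's x axis, which turns with it (at 0 along the steriliser's x)
- dish_base: steel kidney dish lying in the chamber, floor on floor, like the others: bean outline 130 mm long (its y), 71 mm wide, 32 mm high. Origin: underside, middle of the waist; z up, x from hollow side to bulging side. Along x the rim's outside is 28 mm from the origin each way. The rim is an upright band 20 to 32 mm above the underside; below it the walls slope in by 12 mm. Wall 2 to 3 mm
- dish_1: loose steel kidney dish, 0.06 to 0.13 kg, same shape, size, origin and axes as dish_base (56 mm across the waist at the rim, 32 mm high). Set into another one the same way round it nests with about 2 mm of play: its rim band rests on the lower one's and it stands 12 mm higher. Turned otherwise it does not go in. Absent in some runs
- dish_2: loose steel kidney dish, 0.06 to 0.13 kg, same shape, size, origin and axes as dish_base (56 mm across the waist at the rim, 32 mm high). Set into another one the same way round it nests with about 2 mm of play: its rim band rests on the lower one's and it stands 12 mm higher. Turned otherwise it does not go in. Absent in some runs
- dish_3: loose steel kidney dish, 0.06 to 0.13 kg, same shape, size, origin and axes as dish_base (56 mm across the waist at the rim, 32 mm high). Set into another one the same way round it nests with about 2 mm of play: its rim band rests on the lower one's and it stands 12 mm higher. Turned otherwise it does not go in. Absent in some runs
- dish_4: loose steel kidney dish, 0.06 to 0.13 kg, same shape, size, origin and axes as dish_base (56 mm across the waist at the rim, 32 mm high). Set into another one the same way round it nests with about 2 mm of play: its rim band rests on the lower one's and it stands 12 mm higher. Turned otherwise it does not go in. Absent in some runs
- dish_1_bulge (a point): point on the underside plane of dish_1, 28 mm from its origin towards the bulging side
- dish_2_bulge (a point): point on the underside plane of dish_2, 28 mm from its origin towards the bulging side
- dish_3_bulge (a point): point on the underside plane of dish_3, 28 mm from its origin towards the bulging side
- dish_4_bulge (a point): point on the underside plane of dish_4, 28 mm from its origin towards the bulging side
- dish_base_bulge (a point): point on the underside plane of dish_base, 28 mm from its origin towards the bulging side
- beaker: bystander: glass beaker, 46 mm wide, 56 mm high; origin under its middle
- blower: bystander: black rubber lens blower with red nozzle, 43 mm wide, 102 mm high; origin under its middle
- bottle: bystander: sample bottle with black cap, 33 mm wide, 66 mm high; origin under its middle

How it is judged:
By the outcome, as a careful person would: the job done as asked, in the order asked, and still so for the second after the job is handed in, with the robot touching nothing.
Of dish_1, dish_2, dish_3, dish_4 only 2 to 4 are there at a start; the rules pass over those that are not, and their reading is None.
At some moment in a run one of dish_1, dish_2, dish_3, dish_4 may be knocked a few centimetres aside while the robot is not near it.
Once in a run the grip may slacken for a moment while it holds something.
It also fails if it takes over 210 s, if anything falls off the work surface, if the arm or the gripper's body presses on something with over 40 N, if the wrist force passes 120 N, or if a joint passes its speed limit or range.

### The arm

A 6-joint arm with a two-finger parallel gripper is mounted at the origin on a cart in front of the work surface, level with it; the furniture and walls round the work are solid. World frame = base frame: x ahead of the robot, y to its left, z up, the work surface at z = 0. Lengths are in m, angles in rad, forces in N, time in s.
With the tool pointing down it reaches from about 0.15 to 0.775 m from the base axis. Payload 6.1 kg.
Tool frame: the origin (TCP) lies midway between the tips of the shut fingers; the grasp point (between the pads) lies 19 mm behind it; z points along the fingers, y is the direction in which the jaws open and shut (so a half turn about z gives the same grasp; the last joint's range is limited). The gripper opens to 85 mm and grips with 20 to 120 N. Pads are 22 mm wide; open, the fingers measure 114 mm over their backs; the gripper's body (76 mm by 85 mm) begins 54 mm behind the grasp point. The pads swing forward as they close: fully open they stand 13 mm farther back than shut.
Start: joints at [-1.108, 0.126, -0.04, 1.405, 0, 1.571], TCP at [0.234, -0.47, 0.21] pointing down, gripper open.
Joint ranges: [-2.72, 2.72], [-0.95, 1.95], [-1.27, 1.35], [-1.78, 2.02], [-1.46, 1.47], [-3.14, 3.14]. Speed limits (rad/s): [2.39, 2.39, 3.01, 3.14, 3.14, 3.14].

### API

Orientations are given as a 3x3 rotation matrix whose columns are the frame's x, y, z axes.
In Python, from plant import read_state, snapshot, close_job, look_for, landmark_of gives the robot as it stands.
- The arm moves only by the shell command python3 -m crank 'ROWS' [FORCE]. ROWS is JSON, a list of rows, each a list of 5 numbers: the shift along the tool's x, y, z in mm, then the turn about the tool's z in rad, then the opening, from 0 (shut) to 1 (fully open). In form: [[dx, dy, dz, twist, hand], ...]. A call has 1 to 20 rows; each row is the pose to reach, as a shift and turn from the pose commanded when the call began, along the tool's axes at that moment; what a row does not reach only later rows make up. A row lasts 1/10 s, in which the tool goes at most 50 mm and 8.59 degrees, less where a joint would pass 70% of its speed; a pose out of reach is approached as far as the arm can. A call with a gripper value outside its range is refused whole. The fingers move at their own pace and stop on an object; FORCE is the grip in N (left out, the last holds). Time passes only in rows, so rows that repeat a pose let the fingers close. It gives the time, the measured TCP pose, the force and the opening at its end, in the units of the state.
- read_state(): the state, without advancing time (a new reading comes with each control period).
- snapshot(name): name is "scene" or "top"; returns a dict with "color" (420x560x3 uint8, red, green, blue), "mtx" (3x3 intrinsics, pixels), "R" (3x3) and "t" (3): a world point X has camera coordinates R X + t. Camera axes: x right, y down, z forward; pixel columns grow to the right and rows downward; lengths in m; the calibration is good to about 2 mm. A picture is of the moment at which its call begins. There is no depth.
- close_job(): hands the job in, once; it reports no verdict.
Trained networks look in a picture, given as the dict that the camera call returned (one of the last four; its "shot" number tells which), for a name from the list of things; names that differ only in an ending like _2 or _b are one class to them, and where a whole thing is asked for, a point or a joint stands for the part that bears it (a point fixed in the world has none). Each returns a list of dicts, best first, with "p" (0 to 1); they miss things now and then, are a little off and sometimes report something else, mostly with a low value. They report only what shows in the picture. A call takes as long as a camera call.
- look_for(thing, picture): "rect" ([left, top, width, height] in pixels, round what is visible of it).
- landmark_of(thing, picture): "point" ([column, row] in pixels: a listed point, or the origin of a listed thing).
The state is a dict: "time_s": time; "joints": joint angles; "dq": joint speeds; "tau": joint torques, N m; "tcp_pos": TCP position; "orientation": TCP orientation; "ft_force": force on the tool from outside, world axes, zero at the start; "ft_torque": the same for the moment, N m; "gripper_width": finger opening in m.
Only numpy, scipy, OpenCV 4.12 (cv2) and the standard library are available. Lean on these libraries where they do the work, as an engineer would, in place of code of your own. Each camera call takes 0.05 s, during which the arm holds its last target. There are 200 camera calls.

## Working session

There is one attempt and no reset: what is moved stays moved. The work goes in short steps, Python scripts to look and compute and a shell command to move; the robot and the scene stay as the last step left them, time stands still between calls to the robot, and variables do not carry over. Pictures are saved under pics/ and viewed, about 12 in all and at most 16, crops included, and the job is handed in when it is done.

```bash
ls; mkdir -p pics
cat > h.py <<'E'
import numpy as np, cv2
from plant import *
def save(s,n,crop=None,k=1):
    im=s["color"][:,:,::-1]
    if crop: a,b,c,d=crop; im=im[b:d,a:c]
    im=cv2.resize(im,None,fx=k,fy=k,interpolation=cv2.INTER_CUBIC); cv2.imwrite(f"pics/{n}.png",im)
def ray(s,p):
    d=np.linalg.inv(s["mtx"])@np.array([p[0],p[1],1.]); d=s["R"].T@d; o=-s["R"].T@s["t"]; return o,d/np.linalg.norm(d)
def at_z(s,p,z):
    o,d=ray(s,p); return o+d*(z-o[2])/d[2]
def proj(s,X):
    c=s["R"]@np.asarray(X,float)+s["t"]; u=s["mtx"]@c; return u[:2]/u[2]
def tri(s1,p1,s2,p2):
    o1,d1=ray(s1,p1);o2,d2=ray(s2,p2)
    A=np.c_[d1,-d2];x=np.linalg.lstsq(A,o2-o1,rcond=None)[0]
    a=o1+x[0]*d1;b=o2+x[1]*d2
    return (a+b)/2,np.linalg.norm(a-b)
E
python3 - <<'E'
from h import *
np.set_printoptions(precision=3,suppress=True)
a=snapshot("scene");b=snapshot("top")
save(a,"s0",k=1.4);save(b,"t0",k=1.4)
for s,n in((a,"scene"),(b,"top")):
    print(n,"cam",-s["R"].T@s["t"],s["R"][2])
    for th,z in (("steriliser",0),("lid_handle",.1),("timer_grip",.081),("dish_1",0),("dish_1_bulge",0),("dish_base",.03),("dish_base_bulge",.03),("lid_hinge",.058),("chamber_floor",.03),("beaker",0),("blower",0),("bottle",0)):
        for r in landmark_of(th,s)[:6]:
            print(th,round(r["p"],2),np.array(r["point"]),at_z(s,r["point"],z))
print(read_state())
E
```

```text
pics
scene cam [0.013 0.785 0.768] [ 0.446 -0.661 -0.603]
steriliser 0.97 [323.5 191. ] [ 0.537 -0.226  0.   ]
lid_handle 0.8 [365.6 177.4] [ 0.405 -0.226  0.1  ]
dish_1 0.97 [293.2 277.3] [0.407 0.145 0.   ]
dish_1 0.77 [178.8 315.2] [ 0.551  0.391 -0.   ]
dish_1 0.69 [326.2 181.8] [ 0.556 -0.277  0.   ]
dish_1 0.62 [247.1 325.5] [0.409 0.326 0.   ]
dish_base 0.49 [323.7 188. ] [ 0.524 -0.201  0.03 ]
chamber_floor 0.97 [326.2 181.9] [ 0.535 -0.235  0.03 ]
beaker 0.78 [302.2 229.8] [ 0.488 -0.023  0.   ]
blower 0.61 [243.9 212.1] [0.672 0.007 0.   ]
bottle 0.85 [166.4 272.9] [0.672 0.315 0.   ]
top cam [0.283 0.025 1.322] [ 0.18   0.002 -0.984]
steriliser 0.81 [369. 217.] [ 0.525 -0.226  0.   ]
lid_handle 0.75 [374.2 259.1] [ 0.397 -0.218  0.1  ]
timer_grip 0.6 [430.2 218.8] [ 0.507 -0.372  0.081]
dish_1 0.66 [169.5 253.1] [0.417 0.332 0.   ]
dish_1 0.43 [186.4 164.9] [0.672 0.296 0.   ]
dish_base 0.18 [187.2 164.8] [0.664 0.288 0.03 ]
dish_base_bulge 0.59 [168.2 256.5] [0.405 0.328 0.03 ]
dish_base_bulge 0.47 [286.1 167. ] [0.66  0.009 0.03 ]
beaker 0.72 [294.9 226.4] [ 0.496 -0.017  0.   ]
blower 0.75 [285.3 168.8] [0.664 0.011 0.   ]
bottle 0.52 [186.1 165.2] [0.671 0.297 0.   ]
bottle 0.24 [373.4 259.8] [ 0.405 -0.235  0.   ]
{'time_s': 1.3, 'joints': array([-1.108,  0.126, -0.04 ,  1.405,  0.   ,  1.571]), 'dq': array([-0.001,  0.001, -0.002,  0.002,  0.   ,  0.   ]), 'tau': array([  0.002, -43.572,  35.309,   0.002,   0.   ,  -0.   ]), 'tcp_pos': array([ 0.234, -0.47 ,  0.21 ]), 'orientation': array([[ 0.895,  0.446,  0.   ],
       [ 0.446, -0.895,  0.   ],
       [ 0.   , -0.   , -1.   ]]), 'ft_force': array([-0.042, -0.24 , -0.545]), 'ft_torque': array([ 0.097, -0.013, -0.033]), 'gripper_width': 0.08503964746595596}
```

View pics/s0.png

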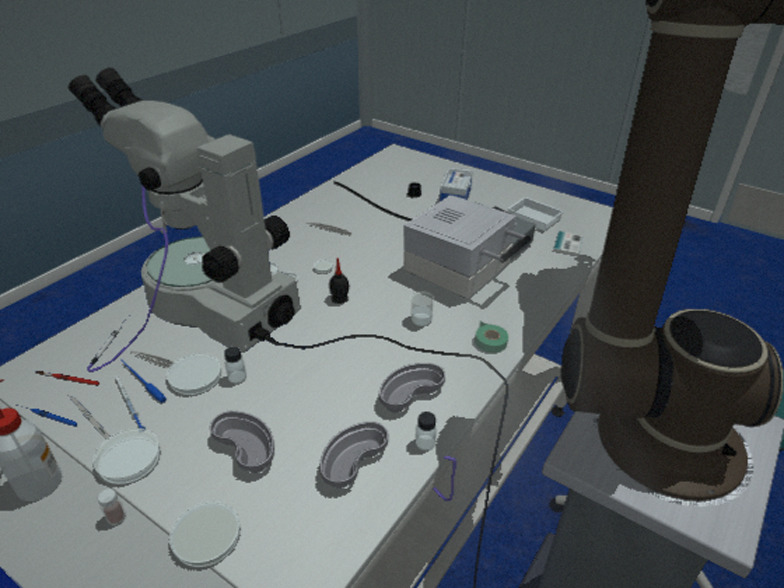

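View pics/t0.png

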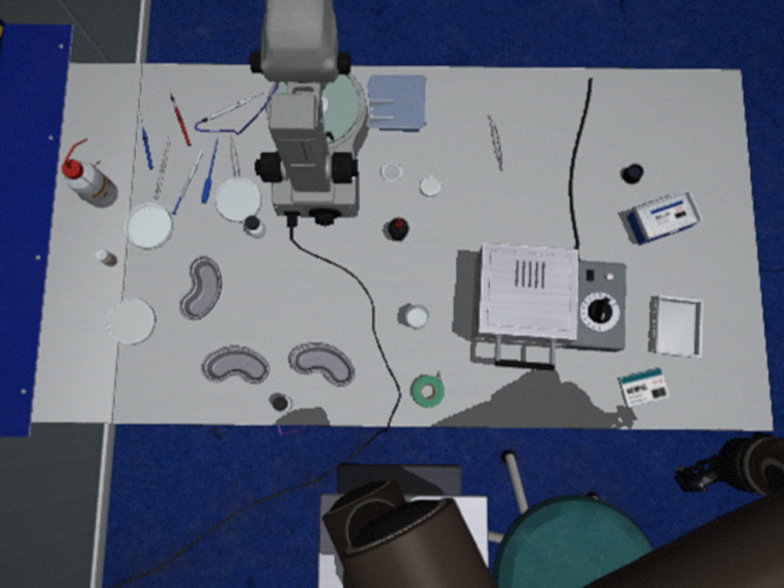

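Three loose dishes are visible. In the top view (1.4x) they are at (322,363), (235,365) and (202,287). The steriliser is at about (528,290), with its handle at (525,365) and timer at (600,311). The microscope stands at (315,130), so I'll keep clear of it. Next I'll measure the steriliser and the dishes more exactly.

```bash
cat >> h.py <<'E'
def dishes(s,thr=150,box=None,minA=500,zr=.032):
    """segment dark-grey dishes in top view -> list (origin xy, yaw of x axis, size, px)"""
    g=cv2.resize(s["color"],None,fx=4,fy=4,interpolation=cv2.INTER_CUBIC).astype(int)
    m=(g.max(2)<thr).astype(np.uint8)
    if box is not None:
        k=np.zeros_like(m);a,b,c,d=[int(4*v) for v in box];k[b:d,a:c]=1;m*=k
    m=cv2.morphologyEx(m,cv2.MORPH_CLOSE,np.ones((9,9)))
    cs,_=cv2.findContours(m,cv2.RETR_EXTERNAL,cv2.CHAIN_APPROX_NONE)
    out=[]
    for c in cs:
        if cv2.contourArea(c)<minA*16: continue
        P=np.array([at_z(s,((p[0][0]+.5)/4-.5,(p[0][1]+.5)/4-.5),zr)[:2] for p in c])*1000
        P=P.astype(np.float32)
        ctr,(w,h),a=cv2.minAreaRect(P); a=np.radians(a)
        if w>h: w,h=h,w; a+=np.pi/2   # a: direction of short side
        u=np.array([np.cos(a),np.sin(a)])
        M=cv2.moments(P.reshape(-1,1,2)); cen=np.array([M["m10"],M["m01"]])/M["m00"]
        if (cen-ctr)@u<0: u=-u
        out.append(dict(xy=(np.array(ctr)+u*7.5)/1000,yaw=np.arctan2(u[1],u[0]),size=(w,h),px=c.reshape(-1,2).mean(0)/4,area=abs(M["m00"]),off=(cen-ctr)@u))
    return out
E
python3 - <<'E'
from h import *
a=snapshot("scene");b=snapshot("top")
A=cv2.resize(a["color"][120:220,270:420],None,fx=4,fy=4,interpolation=2)
B=cv2.resize(b["color"][165:270,325:460],None,fx=4,fy=4,interpolation=2)
C=np.zeros((420,1140,3),np.uint8);C[:400,:600]=A;C[:420,600:]=B
cv2.imwrite("pics/ster.png",cv2.resize(C[:,:,::-1],(800,295)) )
cv2.imwrite("pics/sA.png",A[:,:,::-1]);cv2.imwrite("pics/sB.png",B[:,:,::-1])
for t in(110,130,150):
  for d in dishes(b,t,(80,150,290,290)): print(t,d)
E
```

```text
110 {'xy': array([0.38877912, 0.32807057]), 'yaw': np.float64(3.073459671841751), 'size': (67.844482421875, 129.5407257080078), 'px': array([167.25338983, 260.71652542]), 'area': 5632.128405180294, 'off': np.float64(3.1870436075668036)}
110 {'xy': array([0.39578607, 0.16216646]), 'yaw': np.float64(2.8109115363021258), 'size': (68.25847625732422, 131.4751434326172), 'px': array([227.4354725, 258.0077574]), 'area': 5531.019967320724, 'off': np.float64(2.354042135442918)}
110 {'xy': array([0.54615128, 0.40777478]), 'yaw': np.float64(1.3663759431039948), 'size': (72.36651611328125, 128.01695251464844), 'px': array([143.81793478, 206.57663043]), 'area': 6564.757127758581, 'off': np.float64(0.6376281531659638)}
110 {'xy': array([0.54732954, 0.08768835]), 'yaw': np.float64(2.149898175829591), 'size': (147.5556640625, 462.6997985839844), 'px': array([245.78231391, 199.79428736]), 'area': 5289.985753270259, 'off': np.float64(16.20691875742073)}
130 {'xy': array([0.38958802, 0.32780223]), 'yaw': np.float64(3.075221486060893), 'size': (72.10673522949219, 131.48818969726562), 'px': array([168.23
[... 1065 characters left out ...]
0.39522703, 0.16122281]), 'yaw': np.float64(2.8197311268841414), 'size': (74.1189193725586, 137.2300567626953), 'px': array([229.92012448, 259.56690871]), 'area': 7581.89228441345, 'off': np.float64(1.6220235365329532)}
150 {'xy': array([0.54628581, 0.40804876]), 'yaw': np.float64(1.3693163392635515), 'size': (76.9953384399414, 133.5240020751953), 'px': array([143.47467672, 206.18857759]), 'area': 7660.1128708021715, 'off': np.float64(1.0421260448749534)}
150 {'xy': array([0.54768413, 0.08748982]), 'yaw': np.float64(2.1495423775079567), 'size': (151.50003051757812, 464.5621337890625), 'px': array([245.946084  , 199.84818388]), 'area': 6978.122615099157, 'off': np.float64(19.546414473042603)}
```

View pics/sA.png

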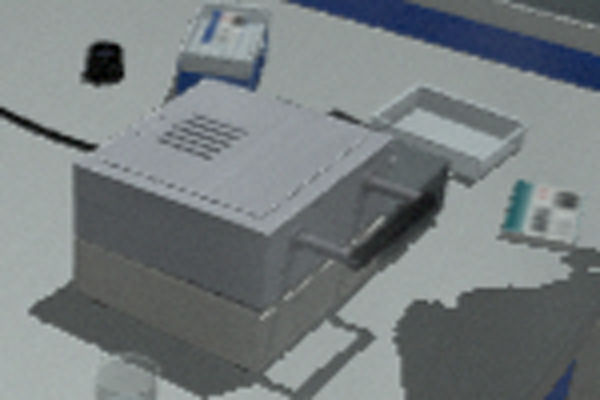

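View pics/sB.png

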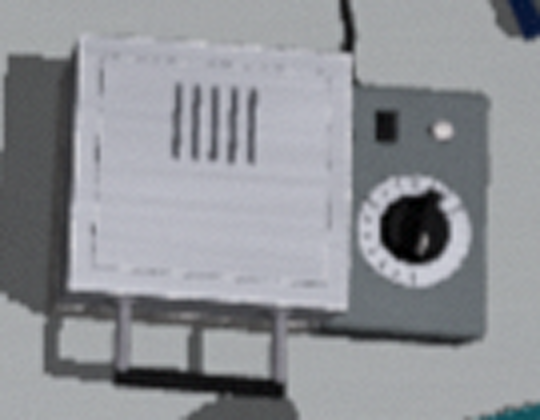

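```bash
python3 - <<'E'
s=open('h.py').read()
a=s.index("        M=cv2.moments"); b=s.index("        out.append")
s=s[:a]+'''        H=cv2.convexHull(c,returnPoints=False); H[::-1].sort(axis=0)
        D=cv2.convexityDefects(c,H)
        if D is None: continue
        D=D[:,0]; k=D[D[:,3].argmax()]; q=P[k[2]]; dep=k[3]/256/4
        if (q-ctr)@u>0: u=-u
'''+s[b:]
s=s.replace(",area=abs(M[\"m00\"]),off=(cen-ctr)@u",",dep=dep")
open('h.py','w').write(s)
E
cat >> h.py <<'E'
def fmt(d): return f"xy {d['xy'].round(4)} yaw {d['yaw']:.3f} size {np.round(d['size'],1)} px {d['px'].round(0)} dep {d['dep']:.1f}"
def go(x,y,z,yaw=None):
    """print tool-frame shift to put TCP at x,y,z with tool y axis along yaw (mod pi)"""
    st=read_state();R=st["orientation"];v=R.T@(np.array([x,y,z])-st["tcp_pos"])*1000
    o=f"shift {v.round(1)}"
    if yaw is not None:
        cur=np.arctan2(R[1,1],R[0,1]); j=st["joints"][5]
        # tool z down: +twist about tool z = -yaw
        for k in(-2,-1,0,1,2):
            t=-((yaw-cur)+k*np.pi)
            if abs(t)<3.3: o+=f" | twist {t:.3f}"
        o+=f" j6 {j:.2f}"
    print(o)
E
python3 - <<'E'
from h import *
np.set_printoptions(precision=4,suppress=True)
a=snapshot("scene");b=snapshot("top")
for d in dishes(b,130,(80,150,290,290)): print(fmt(d))
f=lambda p:(p[0]/4+325-.4,p[1]/4+165-.4)
g=lambda p:(p[0]/4+270-.4,p[1]/4+120-.4)
L,Rr=f((115,378)),f((285,388))
l,r=g((355,255)),g((443,187))
print("handle tri",tri(b,L,a,l),tri(b,Rr,a,r))
for n,p in dict(ul=(80,37),ur=(352,55),lr=(347,312),ll=(70,290)).items(): print(n,at_z(b,f(p),.122))
print("key",at_z(b,f((415,228)),.092), "dial",at_z(b,f((414,231)),.062))
for n,p in dict(cur=(490,93),clr=(482,342)).items(): print(n,at_z(b,f(p),.06))
E
```

```text
xy [0.4046 0.3268] yaw -0.066 size [ 72.1 131.4] px [168. 261.] dep 5.6
xy [0.4097 0.1569] yaw -0.319 size [ 71.1 134.6] px [230. 260.] dep 7.0
xy [0.5431 0.3933] yaw -1.778 size [ 74.5 130.6] px [144. 206.] dep 5.9
xy [0.5557 0.0749] yaw -0.991 size [149.5 463.4] px [246. 200.] dep 50.0
handle tri (array([ 0.3963, -0.1612,  0.1167]), np.float64(0.0026504402201713907)) (array([ 0.3858, -0.2686,  0.1234]), np.float64(0.007506726203759118))
ul [ 0.6165 -0.142   0.122 ]
ur [ 0.6062 -0.3186  0.122 ]
lr [ 0.438  -0.3087  0.122 ]
ll [ 0.4502 -0.1332  0.122 ]
key [ 0.4978 -0.3638  0.092 ] dial [ 0.5009 -0.3725  0.062 ]
cur [ 0.5972 -0.4293  0.06  ]
clr [ 0.4269 -0.4149  0.06  ]
```

```bash
python3 -c "
from h import *
b=snapshot('top')
print(at_z(b,(374.8,260.4),.120), at_z(b,(374.8,260.4),.115))
go(.391,-.217,.21,-.07)"
```

```text
[ 0.39207899 -0.21521375  0.12      ] [ 0.39253194 -0.21621304  0.115     ]
shift [ 2.530e+02 -1.562e+02 -2.000e-01] | twist 2.104 | twist -1.038 j6 1.57
```

```bash
python3 -m crank '[[253,-156,0,-1.04,0.5],[253,-156,0,-1.04,0.5],[253,-156,0,-1.04,0.5],[253,-156,0,-1.04,0.5],[253,-156,0,-1.04,0.5],[253,-156,0,-1.04,0.5],[253,-156,0,-1.04,0.5],[253,-156,0,-1.04,0.5],[253,-156,0,-1.04,0.5],[253,-156,0,-1.04,0.5],[253,-156,0,-1.04,0.5]]' 40
python3 - <<'E'
from h import *
a=snapshot("scene");b=snapshot("top")
A=cv2.resize(a["color"][80:220,270:420],(600,560),interpolation=2)
cv2.imwrite("pics/c1.png",A[:,:,::-1])
print(read_state()["joints"]); go(.391,-.216,.101,-.07)
E
```

```text
time_s: 2.65
tcp_pos: [0.3906, -0.2181, 0.2098]
orientation: [[0.071, 0.997, -0.0], [0.997, -0.071, -0.0], [-0.0, -0.0, -1.0]]
ft_force: [-0.4, -0.3, 0.1]
gripper_width: 0.0427
[-5.08837464e-01 -2.06326361e-02 -1.94943476e-01  1.39646070e+00
 -1.86861377e-06  1.13261951e+00]
shift [2.000e+00 1.000e-01 1.088e+02] | twist 3.141 | twist -0.001 | twist -3.142 j6 1.13
```

View pics/c1.png

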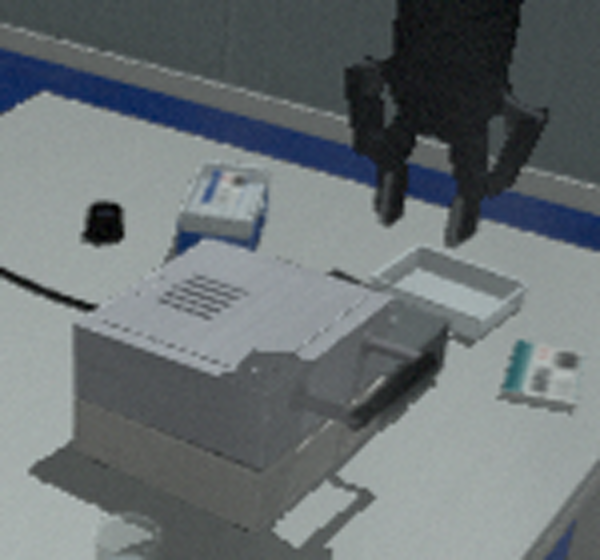

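The gripper hangs above the handle: fingers at (390,215) and (460,235), bar at (400,385) in the crop. I'll go down and close.

```bash
python3 -m crank '[[2,0,40,0,0.5],[2,0,70,0,0.5],[2,0,90,0,0.5],[2,0,105,0,0.5],[2,0,109,0,0.5],[2,0,109,0,0.5],[2,0,109,0,0],[2,0,109,0,0],[2,0,109,0,0],[2,0,109,0,0],[2,0,109,0,0],[2,0,109,0,0]]' 40
python3 - <<'E'
from h import *
s=read_state();p=s["tcp_pos"];print(p,s["gripper_width"],s["ft_force"])
g=p+[0,0,.019]
# lid circle about hinge: grasp->theta
r=np.hypot(.22,.042);a0=np.arctan2(.042,.22)
th=np.arcsin((g[2]-.058)/r)-a0;print("theta",th)
hx=r*np.cos(a0+th)
for t in np.arange(round(th,1),1.71,.1):
    print(round(t,2),"dy",round(1000*(hx-r*np.cos(a0+t))),"dz",round(-1000*(r*np.sin(a0+t)+.058-g[2])))
E
```

```text
time_s: 3.95
tcp_pos: [0.3913, -0.2152, 0.1009]
orientation: [[0.068, 0.998, 0.0], [0.998, -0.068, -0.0], [-0.0, 0.0, -1.0]]
ft_force: [-0.1, 0.1, 0.1]
gripper_width: 0.0
[ 0.39130005 -0.21521947  0.10087674] 9.3857738250444e-06 [-0.12995888  0.09704526  0.11945746]
theta 0.09127009634242836
0.1 dy 1 dz -2
0.2 dy 8 dz -23
0.3 dy 17 dz -43
0.4 dy 29 dz -62
0.5 dy 42 dz -80
0.6 dy 57 dz -97
0.7 dy 74 dz -112
0.8 dy 92 dz -125
0.9 dy 111 dz -137
1.0 dy 132 dz -146
1.1 dy 153 dz -153
1.2 dy 175 dz -158
1.3 dy 197 dz -161
1.4 dy 219 dz -162
1.5 dy 242 dz -161
1.6 dy 264 dz -157
1.7 dy 285 dz -151
```

Closed to zero, so the bar was missed. I'll look.

Run:
```python
from h import *
a=snapshot("scene");b=snapshot("top")
A=cv2.resize(a["color"][130:220,320:410],(450,450),interpolation=2)
B=cv2.resize(b["color"][210:280,340:410],(450,450),interpolation=2)
C=np.hstack([A,B]);
cv2.imwrite("pics/c2.png",cv2.resize(C,(800,400))[:,:,::-1])
for s in(a,b): print(proj(s,read_state()["tcp_pos"]))
```

```text
[368.26027854 180.22054149]
[373.33083671 261.38049626]
```

View pics/c2.png

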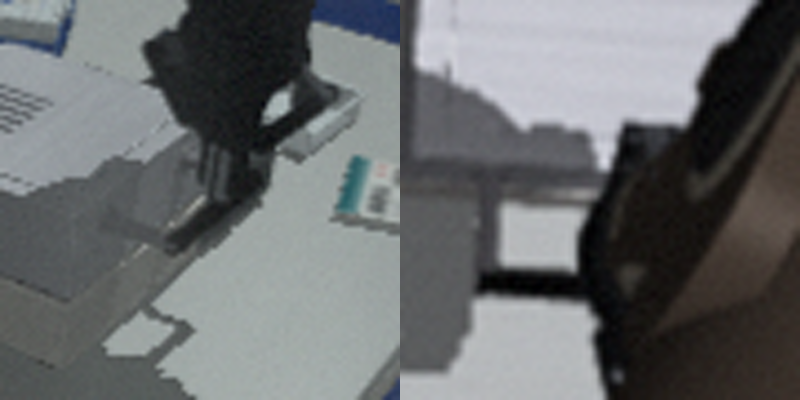

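```bash
python3 -m crank '[[0,0,-30,0,0],[0,0,-60,0,0],[0,0,-60,0,0.6],[0,0,-60,0,0.6],[0,0,-60,0,0.6],[0,0,-60,0,0.6]]'
python3 - <<'E'
from h import *
a=snapshot("scene")
A=cv2.resize(a["color"][130:220,320:410],(720,720),interpolation=2)[:600]
for z in (.095,.1,.105,.11,.12):
    for y in (.045,-.045):
        x0=np.array([.3925,-.216,z])+y*np.array([.07,.997,0]);p=proj(a,x0); print(z,y,p.round(1),((p-[320,130])*8).round())
cv2.imwrite("pics/c3.png",A[:,:,::-1])
for r in landmark_of("lid_handle",a): print(r)
E
```

```text
time_s: 4.65
tcp_pos: [0.3906, -0.2149, 0.1596]
orientation: [[0.068, 0.998, -0.002], [0.998, -0.068, 0.001], [0.001, -0.002, -1.0]]
ft_force: [0.1, -0.5, 0.3]
gripper_width: 0.0509
0.095 0.045 [359.7 188.4] [318. 467.]
0.095 -0.045 [375.4 175.2] [443. 362.]
0.1 0.045 [359.9 186.9] [319. 455.]
0.1 -0.045 [375.6 173.8] [445. 350.]
0.105 0.045 [360.1 185.4] [321. 444.]
0.105 -0.045 [375.9 172.3] [447. 339.]
0.11 0.045 [360.4 183.9] [323. 432.]
0.11 -0.045 [376.1 170.9] [449. 327.]
0.12 0.045 [360.8 180.9] [327. 407.]
0.12 -0.045 [376.6 167.9] [453. 303.]
{'point': [368.3, 180.5], 'p': 0.77}
{'point': [235.6, 323.1], 'p': 0.7}
{'point': [284.5, 268.5], 'p': 0.55}
```

View pics/c3.png

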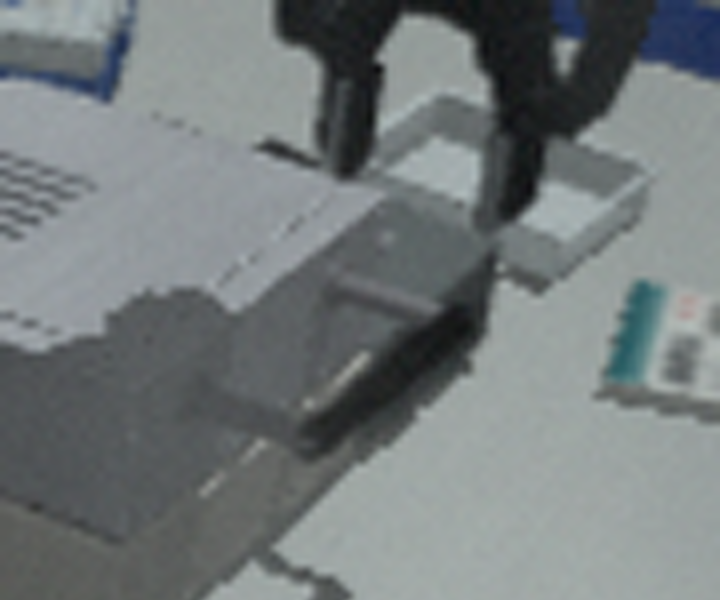

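The bar runs from (312,432) to (465,330) in the crop, so its axis is about 100 mm high and the lid is shut. The fingers closed over the top of it. This time I'll go 20 mm lower.

```bash
python3 -m crank '[[0,2,30,0,0.6],[0,2,55,0,0.6],[0,2,70,0,0.6],[0,2,78,0,0.6],[0,2,78,0,0.6],[0,2,78,0,0.6],[0,2,78,0,0],[0,2,78,0,0],[0,2,78,0,0],[0,2,78,0,0],[0,2,78,0,0],[0,2,78,0,0],[0,2,78,0,0]]' 40
```

```text
time_s: 6.05
tcp_pos: [0.3927, -0.2155, 0.0827]
orientation: [[0.068, 0.998, -0.001], [0.998, -0.068, -0.0], [-0.001, -0.001, -1.0]]
ft_force: [-5.0, -0.7, 2.8]
gripper_width: 0.0108
```

```bash
python3 -m crank '[[0,5,-22,0,0],[0,13,-43,0,0],[0,22,-63,0,0],[0,34,-82,0,0],[0,47,-100,0,0],[0,62,-117,0,0],[0,79,-132,0,0],[0,97,-145,0,0],[0,97,-145,0,0]]' 60
```

```text
time_s: 6.95
tcp_pos: [0.493, -0.222, 0.2295]
orientation: [[0.067, 0.998, 0.004], [0.998, -0.067, -0.0], [-0.0, 0.004, -1.0]]
ft_force: [1.6, -0.4, -0.3]
gripper_width: -0.0001
```

Run:
```python
from h import *
a=snapshot("scene")
A=cv2.resize(a["color"][60:220,260:420],(600,600),interpolation=2)
cv2.imwrite("pics/c4.png",A[:,:,::-1])
b=snapshot("top")
for s in(a,b):
  for r in landmark_of("lid_handle",s)[:2]: print(r,((np.array(r["point"])-[260,60])*3.75).round())
print(proj(a,read_state()["tcp_pos"]))
```

```text
[343.13982706 129.85595912]
```

View pics/c4.png

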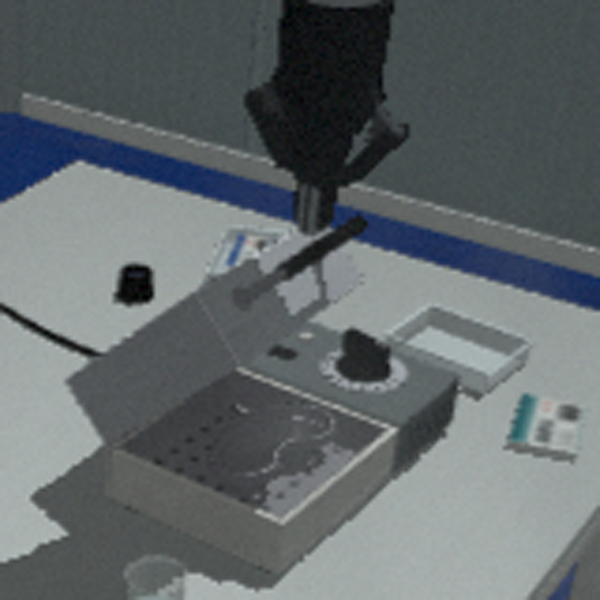

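```bash
cat >> h.py <<'E'
SY=-.07
ex=np.array([np.cos(SY),np.sin(SY),0]);ey=np.array([-np.sin(SY),np.cos(SY),0])
HINGE=np.array([.3935,-.2165,.058])+.22*ex
def bar(t): 
    return HINGE-ex*(.22*np.cos(t)-.042*np.sin(t))+np.array([0,0,.22*np.sin(t)+.042*np.cos(t)])
E
python3 - <<'E'
from h import *
a=snapshot("scene")
for t in np.arange(.4,1.01,.05):
    X=bar(t); q=[((proj(a,X+ey*k)-[260,60])*3.75).round() for k in(.045,0,-.045)]
    print(round(t,2),X.round(4),*q)
go(*HINGE)
E
```

```text
0.4 [ 0.4271 -0.2189  0.1824] [347. 364.] [379. 341.] [409. 319.]
0.45 [ 0.4336 -0.2193  0.1915] [341. 350.] [373. 327.] [403. 305.]
0.5 [ 0.4405 -0.2198  0.2003] [334. 336.] [366. 314.] [397. 292.]
0.55 [ 0.4478 -0.2203  0.2088] [327. 323.] [359. 300.] [390. 279.]
0.6 [ 0.4555 -0.2208  0.2169] [319. 310.] [351. 287.] [382. 266.]
0.65 [ 0.4636 -0.2214  0.2246] [310. 297.] [343. 275.] [374. 254.]
0.7 [ 0.4721 -0.222   0.2319] [301. 284.] [334. 262.] [365. 242.]
0.75 [ 0.4809 -0.2226  0.2387] [292. 272.] [325. 250.] [356. 230.]
0.8 [ 0.4901 -0.2233  0.2451] [282. 260.] [315. 239.] [347. 219.]
0.85 [ 0.4996 -0.2239  0.251 ] [271. 249.] [305. 228.] [337. 208.]
0.9 [ 0.5094 -0.2246  0.2564] [260. 238.] [294. 217.] [326. 198.]
0.95 [ 0.5194 -0.2253  0.2614] [249. 228.] [283. 208.] [316. 188.]
1.0 [ 0.5296 -0.226   0.2658] [238. 218.] [272. 198.] [305. 179.]
shift [ -1.8 123.8 169.1]
```

```bash
python3 -m crank '[[0,0,-30,0,0.4],[0,-8,-40,0,0.4],[0,-8,-40,0,0.4],[0,-8,-40,0,0.4],[0,-8,-10,0,0.4],[0,-8,10,0,0.4],[0,-8,20,0,0.4],[0,-8,25,0,0.4],[0,-8,25,0,0.4]]' 80;  python3 -m crank '[[0,0,0,0,0],[0,0,0,0,0],[0,0,0,0,0],[0,0,0,0,0],[0,0,0,0,0],[0,0,0,0,0]]' 80
```

```text
time_s: 8.1
tcp_pos: [0.4818, -0.2213, 0.2022]
orientation: [[0.068, 0.998, -0.001], [0.998, -0.068, 0.0], [0.0, -0.001, -1.0]]
ft_force: [0.3, 0.2, -0.7]
gripper_width: 0.0343
time_s: 8.7
tcp_pos: [0.4823, -0.2216, 0.2039]
orientation: [[0.068, 0.998, 0.001], [0.998, -0.068, -0.001], [-0.001, 0.001, -1.0]]
ft_force: [-2.4, -0.1, 5.3]
gripper_width: 0.0102
```

```bash
python3 -m crank '[[0,12,-8,0,0],[0,25,-15,0,0],[0,35,-20,0,0],[0,45,-25,0,0],[0,56,-28,0,0],[0,66,-32,0,0],[0,77,-35,0,0],[0,88,-37,0,0],[0,99,-39,0,0],[0,110,-40,0,0],[0,110,-40,0,0]]' 80; python3 -c "
from plant import *
print(read_state()['joints'])"
```

```text
time_s: 9.8
tcp_pos: [0.593, -0.2289, 0.245]
orientation: [[0.067, 0.998, 0.003], [0.998, -0.067, -0.001], [-0.001, 0.003, -1.0]]
ft_force: [-1.6, 0.9, 10.8]
gripper_width: 0.0101
[-3.68453273e-01  3.47194176e-01  3.19010408e-01  1.53935862e+00
  1.77442605e-04  1.26988541e+00]
```

```bash
python3 -m crank '[[0,11,0,0,0],[0,22,-1,0,0],[0,33,0,0,0],[0,44,1,0,0],[0,55,3,0,0],[0,67,5,0,0],[0,72,7,0,0],[0,72,7,0,0]]' 80; python3 -m crank '[[0,0,0,0,0.4],[0,0,0,0,0.4],[0,0,0,0,0.4],[0,0,0,0,0.4],[0,0,-50,0,0.4],[0,0,-70,0,0.4],[0,0,-70,0,0.4]]'
```

```text
time_s: 10.6
tcp_pos: [0.6652, -0.2336, 0.2363]
orientation: [[0.067, 0.998, 0.003], [0.998, -0.067, -0.0], [0.0, 0.003, -1.0]]
ft_force: [2.6, 1.4, 2.6]
gripper_width: 0.0105
time_s: 11.3
tcp_pos: [0.6639, -0.234, 0.3094]
orientation: [[0.068, 0.998, 0.005], [0.998, -0.068, -0.002], [-0.001, 0.005, -1.0]]
ft_force: [0.2, -0.3, 0.9]
gripper_width: 0.0344
```

```bash
python3 -c "
from h import *
go(.41,.157,.15,-.319)"
```

```text
shift [ 373.  -280.7  157.5] | twist 0.251 | twist -2.891 j6 1.30
```

```bash
python3 -m crank '[[40,-120,60,0.1,1],[80,-160,80,0.2,1],[373,-281,157,0.25,1],[373,-281,157,0.25,1],[373,-281,157,0.25,1],[373,-281,157,0.25,1],[373,-281,157,0.25,1],[373,-281,157,0.25,1],[373,-281,157,0.25,1],[373,-281,157,0.25,1],[373,-281,157,0.25,1],[373,-281,157,0.25,1],[373,-281,157,0.25,1],[373,-281,157,0.25,1]]'
python3 - <<'E'
from h import *
a=snapshot("scene");b=snapshot("top")
A=cv2.resize(a["color"][130:330,190:420],(690,600),interpolation=2)
cv2.imwrite("pics/c5.png",A[:,:,::-1])
B=cv2.resize(b["color"][165:275,320:470],(800,587),interpolation=2)
cv2.imwrite("pics/c6.png",B[:,:,::-1])
print(proj(a,read_state()["tcp_pos"]))
for d in dishes(b,130,(80,150,290,290)): print(fmt(d))
for th in("dish_base","dish_base_bulge","timer_grip"):
  for s in(a,b):
    for r in landmark_of(th,s)[:4]: print(th,r,at_z(s,r["point"],.081 if th[0]=='t' else .03))
E
```

```text
time_s: 12.7
tcp_pos: [0.4092, 0.1568, 0.149]
orientation: [[0.314, 0.949, 0.001], [0.949, -0.314, -0.0], [0.0, 0.001, -1.0]]
ft_force: [-0.5, -0.7, -0.6]
gripper_width: 0.0855
[291.54089533 232.83966813]
xy [0.4874 0.2478] yaw 1.810 size [385.1 436.8] px [218. 220.] dep 110.0
dish_base {'point': [327.3, 181.4], 'p': 0.67} [ 0.53340092 -0.23954286  0.03      ]
dish_base {'point': [292.4, 278.2], 'p': 0.22} [0.3915874  0.17387339 0.03      ]
dish_base {'point': [370.7, 211.3], 'p': 0.59} [ 0.53580696 -0.22536608  0.03      ]
dish_base_bulge {'point': [322.0, 178.5], 'p': 0.73} [ 0.55548085 -0.24438126  0.03      ]
dish_base_bulge {'point': [373.0, 182.7], 'p': 0.68} [ 0.61730659 -0.23376574  0.03      ]
dish_base_bulge {'point': [375.2, 204.4], 'p': 0.64} [ 0.55541854 -0.23830813  0.03      ]
timer_grip {'point': [356.5, 151.9], 'p': 0.57} [ 0.50783396 -0.37786586  0.081     ]
timer_grip {'point': [429.0, 218.6], 'p': 0.51} [ 0.50775574 -0.3693416   0.081     ]
```

View pics/c5.png

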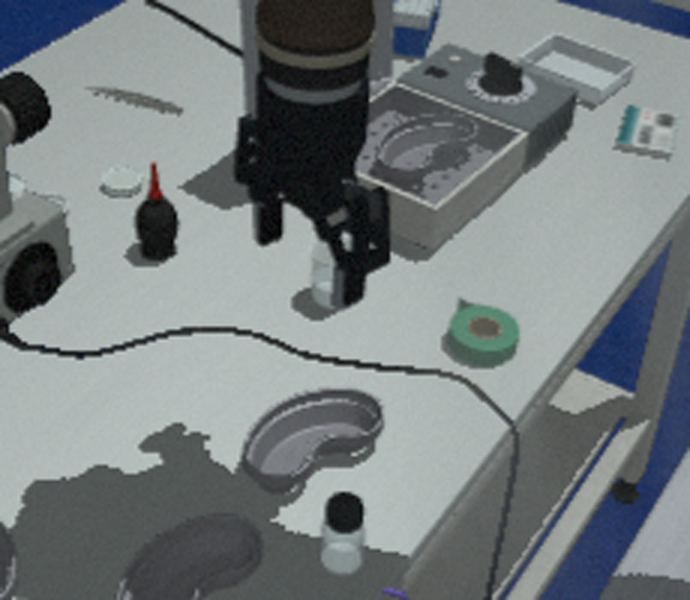

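View pics/c6.png

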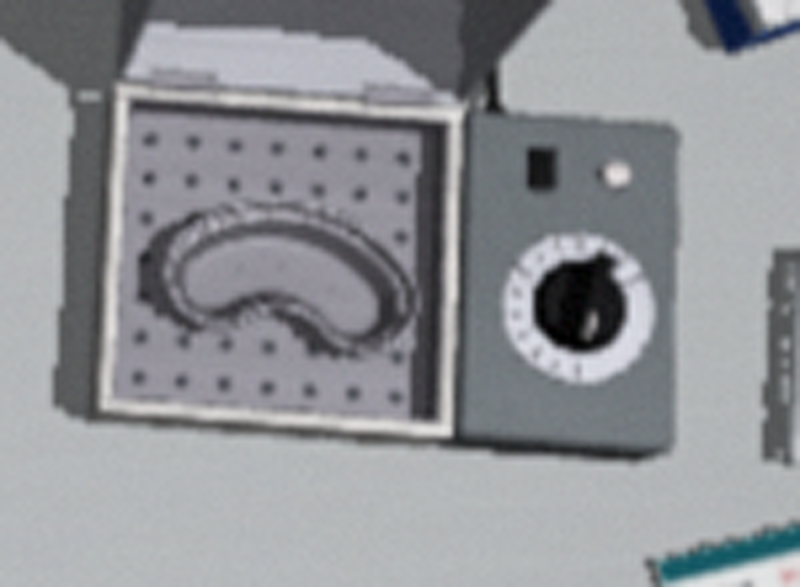

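The base dish lies in the chamber with its bulge towards the hinge, tilted about 10°. In the top crop its ends are near (165,262) and (413,305), with the hollow at (265,312). The finger tips show about 16 mm above the projected TCP, which explains the handle miss. Next I'll fit the dish outline in both views.

```bash
cat >> h.py <<'E'
from scipy.optimize import minimize
def outline():
    return np.load("outline.npy")
def place(O,x,y,yaw,z):
    c,s=np.cos(yaw),np.sin(yaw); return np.c_[x+O[:,0]*c-O[:,1]*s,y+O[:,0]*s+O[:,1]*c,np.full(len(O),z)]
def projN(s,X):
    c=X@s["R"].T+s["t"]; u=c@s["mtx"].T; return u[:,:2]/u[:,2:]
def fit(shots,x,y,yaw,z,rng=(.02,.02,.3),sig=1.0):
    O=outline()
    G=[]
    for s in shots:
        g=cv2.GaussianBlur(cv2.cvtColor(s["color"],cv2.COLOR_RGB2GRAY).astype(np.float32),(0,0),sig)
        G.append((cv2.Sobel(g,cv2.CV_32F,1,0),cv2.Sobel(g,cv2.CV_32F,0,1)))
    def sc(p):
        t=0
        for s,(gx,gy) in zip(shots,G):
            q=projN(s,place(O,p[0],p[1],p[2],z)).astype(np.float32)
            n=np.roll(q,-1,0)-np.roll(q,1,0); n=np.c_[n[:,1],-n[:,0]]; n/=np.linalg.norm(n,axis=1)[:,None]+1e-9
            m=[cv2.remap(k,q[:,0].copy(),q[:,1].copy(),1)[:,0] for k in(gx,gy)]
            t+=np.minimum(np.abs(m[0]*n[:,0]+m[1]*n[:,1]),120).mean()
        return -t
    best=(1e9,)
    for dx in np.linspace(-rng[0],rng[0],15):
        for dy in np.linspace(-rng[1],rng[1],15):
            for da in np.linspace(-rng[2],rng[2],13):
                p=(x+dx,y+dy,yaw+da);v=sc(p)
                if v<best[0]: best=(v,p)
    r=minimize(sc,best[1],method="Nelder-Mead",options=dict(initial_simplex=np.array([best[1]]*4)+np.vstack([np.zeros(3),np.diag([.003,.003,.04])])))
    return r.x,-r.fun
E
python3 - <<'E'
from h import *
a=snapshot("scene");b=snapshot("top")
im=cv2.resize(cv2.imread("pics/t0.png")[:,:,::-1],(560,420),interpolation=cv2.INTER_AREA)
s=dict(b,color=im)
# outline: contour in dish frame, polar-resampled about (-7.5,0)... average 3 dishes + mirror
import h
acc=[]
for d in dishes(s,130,(80,150,270,290)):
    if d["size"][1]>140: continue
    g=cv2.resize(im,None,fx=4,fy=4,interpolation=2).max(2)
    k=np.zeros_like(g);cx,cy=(d["px"]*4).astype(int);k[cy-140:cy+140,cx-140:cx+140]=1
    m=cv2.morphologyEx((g<130).astype(np.uint8)*k,cv2.MORPH_CLOSE,np.ones((9,9)))
    c=max(cv2.findContours(m,0,1)[0],key=cv2.contourArea).reshape(-1,2)
    P=np.array([at_z(s,((p[0]+.5)/4-.5,(p[1]+.5)/4-.5),.032)[:2] for p in c])-d["xy"]
    cs,sn=np.cos(d["yaw"]),np.sin(d["yaw"]);Q=np.c_[P[:,0]*cs+P[:,1]*sn,-P[:,0]*sn+P[:,1]*cs]
    th=np.arctan2(Q[:,1],Q[:,0]);r=np.hypot(*Q.T);o=np.argsort(th)
    T=np.linspace(-np.pi,np.pi,180,endpoint=False)
    R=np.interp(T,th[o],r[o],period=2*np.pi);R2=np.interp(-T,th[o],r[o],period=2*np.pi)
    acc+=[R,R2]
R=np.median(acc,0);O=np.c_[R*np.cos(T),R*np.sin(T)]
print("spread",np.std(acc,0).max(),O.min(0),O.max(0), "x at y=0:",R[0],R[90])
np.save("outline.npy",O)
for z in (.062,):
  for S,n in(([a],"scene"),([b],"top"),([a,b],"both")):
    print(n,fit(S,.536,-.232,-.17,z))
E
```

```text
spread 0.003430557584065114 [-0.04294    -0.06533963] [0.02821355 0.06533963] x at y=0: 0.028914534801464206 0.027898280992110086
scene (array([ 0.54918534, -0.22767592,  0.14376102]), np.float64(68.94377899169922))
top (array([ 0.51668757, -0.21778016, -0.01865481]), np.float64(84.3336181640625))
both (array([ 0.52559515, -0.23350113, -0.23108549]), np.float64(127.10362243652344))
```

Run:
```python
from h import *
a=snapshot("scene");b=snapshot("top")
F=None
for sig in(.7,1.0,1.5):
  for S,n in(([a],"scene"),([b],"top"),([a,b],"both")):
    f=fit(S,.53,-.233,-.2,.062,(.012,.012,.15),sig); print(sig,n,f)
    if sig==.7 and n=="both":F=f[0]
O=outline();T=[]
for s,(x0,y0,x1,y1) in((b,(340,180,402,240)),(a,(295,155,370,215))):
    k=400/(x1-x0) ;im=cv2.resize(s["color"][y0:y1,x0:x1],None,fx=k,fy=k,interpolation=2)
    q=((projN(s,place(O,*F,.062))-[x0,y0]+.5)*k)
    for p in q[::3]: cv2.circle(im,tuple(int(v) for v in p),1,(255,0,0),-1)
    T.append(cv2.resize(im,(400,380)))
cv2.imwrite("pics/c7.png",np.hstack(T)[:,:,::-1])
```

```text
0.7 scene (array([ 0.52568355, -0.22892825, -0.22671034]), np.float64(73.5058364868164))
0.7 top (array([ 0.52169342, -0.21882741, -0.19430916]), np.float64(91.91493225097656))
0.7 both (array([ 0.52550485, -0.23258237, -0.2056611 ]), np.float64(154.38204956054688))
1.0 scene (array([ 0.52607415, -0.22970286, -0.22792367]), np.float64(57.18196105957031))
1.0 top (array([ 0.51660675, -0.21776582, -0.02009177]), np.float64(84.60430908203125))
1.0 both (array([ 0.52605321, -0.23222527, -0.21101571]), np.float64(126.90386962890625))
1.5 scene (array([ 0.54900647, -0.22206936,  0.35796885]), np.float64(63.85710144042969))
1.5 top (array([ 0.52409105, -0.2192287 , -0.21250226]), np.float64(65.8187484741211))
1.5 both (array([ 0.52445184, -0.21989247, -0.22112807]), np.float64(94.58170318603516))
```

View pics/c7.png

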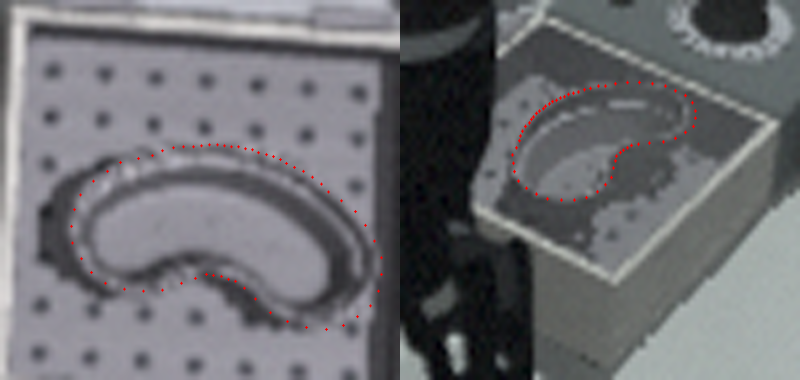

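The fit (0.5255, -0.2326, yaw -0.206) lies on the rim in both views: dish ends near (70,225) and (380,265) in the top crop. Next I'll refine dish A and lower onto it.

```bash
python3 - <<'E'
from h import *
a=snapshot("scene")
for sig in(.7,1.2): 
    f=fit([a],.4097,.1569,-.319,.032,(.012,.012,.15),sig); print(f)
go(f[0][0],f[0][1],.04,f[0][2])
E
python3 -m crank '[[0,0,50,0,1],[0,0,95,0,1],[0,0,125,0,1],[0,0,140,0,1],[0,0,140,0,1],[0,0,140,0,1]]'
```

```text
(array([ 0.41147986,  0.15280795, -0.27516093]), np.float64(115.10362243652344))
(array([ 0.4099941 ,  0.15194521, -0.33958624]), np.float64(109.75686645507812))
shift [ -4.8   3.  108.8] | twist 3.163 | twist 0.022 | twist -3.120 j6 2.26
time_s: 13.95
tcp_pos: [0.4087, 0.1576, 0.0092]
orientation: [[0.313, 0.95, -0.0], [0.95, -0.313, 0.0], [-0.0, -0.0, -1.0]]
ft_force: [0.2, 0.1, 0.3]
gripper_width: 0.0857
```

```bash
python3 -m crank '[[-2,1,6,0,1],[-2,1,12,0,1],[-2,1,18,0,1],[-2,1,18,0,1]]' 40;  python3 -m crank '[[0,0,0,0,0.3],[0,0,0,0,0.3],[0,0,0,0,0.3],[0,0,0,0,0.3],[0,0,0,0,0.3]]' 40
```

```text
time_s: 14.35
tcp_pos: [0.4084, 0.155, -0.0099]
orientation: [[0.313, 0.95, -0.001], [0.95, -0.313, -0.0], [-0.001, -0.001, -1.0]]
ft_force: [0.2, 0.3, -0.3]
gripper_width: 0.0855
time_s: 14.85
tcp_pos: [0.4091, 0.1554, -0.0084]
orientation: [[0.313, 0.95, 0.001], [0.95, -0.313, 0.0], [0.0, 0.001, -1.0]]
ft_force: [-2.6, -0.5, 5.4]
gripper_width: 0.0582
```

```bash
python3 -m crank '[[0,0,-10,0,0.3],[0,0,-40,0,0.3],[0,0,-90,0,0.3],[0,0,-140,0,0.3],[0,0,-170,0,0.3],[0,0,-170,0,0.3]]' 50
python3 - <<'E'
from h import *
a=snapshot("scene")
p=read_state()["tcp_pos"]
for z in (.2,.205,.21): print(z,fit([a],p[0],p[1],-.318,z,(.015,.015,.15),.8))
go(.526,-.231,.16,-.207)
E
```

```text
time_s: 15.45
tcp_pos: [0.4114, 0.1562, 0.1662]
orientation: [[0.313, 0.95, 0.008], [0.95, -0.313, 0.003], [0.005, 0.007, -1.0]]
ft_force: [-0.1, -0.1, -1.1]
gripper_width: 0.0575
0.2 (array([ 0.42547089,  0.15860039, -0.11560357]), np.float64(84.11417388916016))
0.205 (array([ 0.422003  ,  0.16326762, -0.11966717]), np.float64(83.10037231445312))
0.21 (array([ 0.41529621,  0.16299743, -0.26326736]), np.float64(79.9869384765625))
shift [-331.2  230.8    3.3] | twist 3.031 | twist -0.111 | twist -3.253 j6 2.25
```

```bash
python3 -m crank '[[-331,231,3,-0.11,0.3],[-331,231,3,-0.11,0.3],[-331,231,3,-0.11,0.3],[-331,231,3,-0.11,0.3],[-331,231,3,-0.11,0.3],[-331,231,3,-0.11,0.3],[-331,231,3,-0.11,0.3],[-331,231,3,-0.11,0.3],[-331,231,3,-0.11,0.3],[-331,231,3,-0.11,0.3],[-331,231,3,-0.11,0.3],[-331,231,3,-0.11,0.3]]' 50
python3 - <<'E'
from h import *
a=snapshot("scene");b=snapshot("top")
st=read_state();p=st["tcp_pos"];print(p,st["orientation"][:,1],st["gripper_width"])
T=[]
zr=p[2]+.040
F=fit([a],p[0],p[1],-.207,zr,(.012,.012,.15),.8);print(F)
O=outline()
for s,k0 in((b,0),(a,1)):
    c=proj(s,[p[0],p[1],zr]).astype(int);x0,y0=c-30
    k=400/60;im=cv2.resize(s["color"][y0:y0+60,x0:x0+60],None,fx=k,fy=k,interpolation=2)
    q=((projN(s,place(O,p[0],p[1],-.207,zr))-[x0,y0]+.5)*k)
    for v in q[::3]: cv2.circle(im,tuple(int(w) for w in v),1,(255,0,0),-1)
    T.append(im)
cv2.imwrite("pics/c8.png",np.hstack(T)[:,:,::-1])
E
```

```text
time_s: 16.7
tcp_pos: [0.5244, -0.23, 0.1575]
orientation: [[0.205, 0.979, -0.001], [0.979, -0.205, 0.001], [0.0, -0.001, -1.0]]
ft_force: [0.5, 0.3, -1.3]
gripper_width: 0.058
[ 0.52471556 -0.23011369  0.1580117 ] [ 9.78801061e-01 -2.04813243e-01  1.36598570e-04] 0.05791988253714972
(array([ 0.52148936, -0.23985023,  0.1833799 ]), np.float64(77.65196990966797))
```

View pics/c8.png

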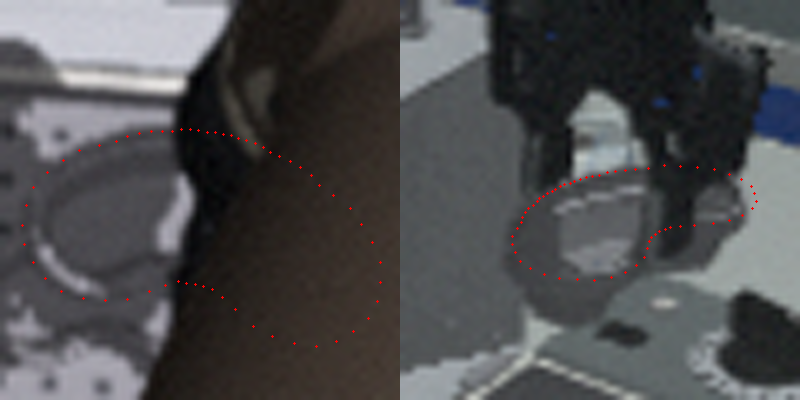

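```bash
python3 -m crank '[[1,1,40,0,0.3],[1,1,70,0,0.3],[1,1,90,0,0.3],[1,1,100,0,0.3],[1,1,108,0,0.3],[1,1,113,0,0.3],[1,1,113,0,0.3]]' 50;python3 -m crank '[[0,0,3,0,0.3],[0,0,6,0,0.3],[0,0,8,0,0.3],[0,0,8,0,0.3]]' 50
```

```text
time_s: 17.5
tcp_pos: [0.5263, -0.2305, 0.045]
orientation: [[0.206, 0.978, 0.0], [0.978, -0.206, -0.0], [-0.0, 0.0, -1.0]]
ft_force: [0.4, 0.3, -0.6]
gripper_width: 0.0576
time_s: 17.9
tcp_pos: [0.5257, -0.2306, 0.0366]
orientation: [[0.207, 0.978, -0.001], [0.978, -0.207, 0.0], [-0.0, -0.001, -1.0]]
ft_force: [-1.1, 0.1, -1.6]
gripper_width: 0.0579
```

```bash
python3 -m crank '[[0,0,2,0,0.3],[0,0,4,0,0.3],[0,0,4,0,0.3]]' 50; python3 -m crank '[[0,0,0,0,0.8],[0,0,0,0,0.8],[0,0,0,0,0.8],[0,0,0,0,0.8],[0,0,-20,0,1],[0,0,-60,0,1],[0,0,-110,0,1],[0,0,-140,0,1],[0,0,-140,0,1]]' 50; python3 -c "
from h import *
go(.42,.15,.18,-.066)"
```

```text
time_s: 18.2
tcp_pos: [0.5259, -0.2307, 0.0349]
orientation: [[0.207, 0.978, 0.001], [0.978, -0.207, -0.001], [-0.001, 0.001, -1.0]]
ft_force: [-6.8, 2.0, 16.0]
gripper_width: 0.0579
time_s: 19.1
tcp_pos: [0.5284, -0.2316, 0.178]
orientation: [[0.206, 0.978, 0.008], [0.978, -0.206, -0.003], [-0.002, 0.008, -1.0]]
ft_force: [0.3, -0.2, 0.0]
gripper_width: 0.0858
shift [ 351.  -184.8   -4.1] | twist 3.000 | twist -0.142 | twist -3.284 j6 1.37
```

```bash
python3 -m crank '[[170,-220,-20,-0.14,1],[170,-220,-20,-0.14,1],[170,-220,-20,-0.14,1],[170,-220,-20,-0.14,1],[170,-220,-20,-0.14,1],[170,-220,-20,-0.14,1],[170,-220,-20,-0.14,1],[170,-220,-20,-0.14,1]]' 40
cat > look.py <<'E'
from h import *
import sys
n=int(sys.argv[1]); zs=.062+.012*n
a=snapshot("scene");b=snapshot("top")
T=[];O=outline()
L=[("stack",(.5255,-.2315,-.207),zs,(.012,.012,.15))]
for d in dishes(b,130,(80,150,290,290)):
    if 120<d["size"][1]<142 and 64<d["size"][0]<80:
        print("seg",fmt(d)); L.append(("dish",(*d["xy"],d["yaw"]),.032,(.01,.01,.12)))
for nm,p0,z,r in L:
    f=[fit(S,*p0,z,r,.8) for S in([a],[b],[a,b])]
    for g,m in zip(f,("scene","top","both")): print(nm,m,g[0].round(4),round(float(g[1]),1))
    F=f[2][0]; row=[]
    for s in(b,a):
        c=proj(s,[F[0],F[1],z]).astype(int);x0,y0=c-35
        im=cv2.resize(s["color"][y0:y0+70,x0:x0+70],(280,280),interpolation=2)
        for v in ((projN(s,place(O,*F,z))-[x0,y0]+.5)*4)[::3]: cv2.circle(im,tuple(int(w) for w in v),1,(255,0,0),-1)
        row.append(im)
    T.append(np.vstack(row))
cv2.imwrite(f"pics/look{n}.png",np.hstack(T[:3])[:,:,::-1][:, :840] if len(T)<3 else cv2.resize(np.hstack(T[:3]),(800,533))[:,:,::-1])
E
python3 look.py 1
```

```text
time_s: 19.9
tcp_pos: [0.3458, -0.0185, 0.1923]
orientation: [[0.066, 0.998, 0.0], [0.998, -0.066, -0.0], [-0.0, 0.0, -1.0]]
ft_force: [-0.1, 0.4, -0.0]
gripper_width: 0.0853
seg xy [0.4046 0.3271] yaw -0.066 size [ 70.7 130.8] px [169. 261.] dep 5.6
seg xy [0.5431 0.3932] yaw -1.778 size [ 73.3 129.4] px [144. 206.] dep 5.9
stack scene [ 0.5405 -0.225  -0.0659] 67.7
stack top [ 0.5146 -0.2338 -0.3521] 94.3
stack both [ 0.5158 -0.2335 -0.4399] 144.6
dish scene [ 0.4033  0.3273 -0.0535] 111.1
dish top [ 0.4049  0.328  -0.0429] 119.9
dish both [ 0.4044  0.3265 -0.108 ] 230.7
dish scene [ 0.5434  0.3949 -1.7619] 112.5
dish top [ 0.542   0.3933 -1.7749] 119.2
dish both [ 0.5425  0.3936 -1.7636] 226.9
```

View pics/look1.png

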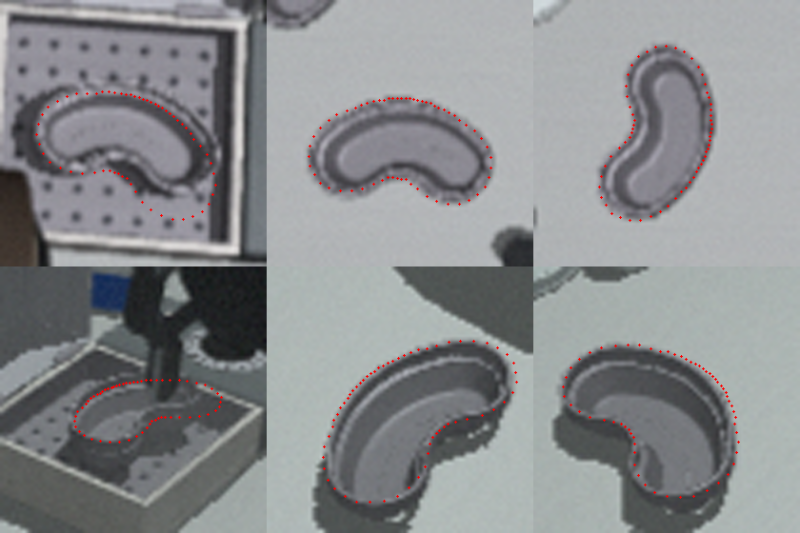

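```bash
python3 -c "
from h import *
go(.404,.327,.1,-.06)"
```

```text
shift [349.3  33.9  92.1] | twist 3.133 | twist -0.008 | twist -3.150 j6 1.58
```

```bash
python3 -m crank '[[349,34,60,0,1],[349,34,60,0,1],[349,34,60,0,1],[349,34,60,0,1],[349,34,60,0,1],[349,34,60,0,1],[349,34,60,0,1],[349,34,60,0,1],[349,34,92,0,1],[349,34,135,0,1],[349,34,165,0,1],[349,34,185,0,1],[349,34,195,0,1],[349,34,201,0,1],[349,34,201,0,1],[349,34,201,0,1]]' 40;  python3 -c "
from h import *
go(.404,.327,-.01,-.06)
a=snapshot('scene');print(fit([a],.404,.327,-.06,.032,(.02,.02,.15),.8))"
```

```text
time_s: 21.6
tcp_pos: [0.4044, 0.3274, -0.0073]
orientation: [[0.068, 0.998, 0.001], [0.998, -0.068, 0.001], [0.001, 0.001, -1.0]]
ft_force: [0.9, -1.0, -0.4]
gripper_width: 0.0853
shift [-0.4 -0.4  2.7] | twist 3.133 | twist -0.008 | twist -3.150 j6 2.32
(array([ 0.40444008,  0.32562782, -0.10953257]), np.float64(71.72569274902344))
```

```bash
python3 -m crank '[[0,0,2,0,1],[0,0,2,0,0.3],[0,0,2,0,0.3],[0,0,2,0,0.3],[0,0,2,0,0.3],[0,0,2,0,0.3],[0,0,2,0,0.3]]' 50;  python3 -m crank '[[0,0,-10,0,0.3],[0,0,-40,0,0.3],[0,0,-90,0,0.3],[0,0,-140,0,0.3],[0,0,-170,0,0.3],[0,0,-170,0,0.3]]' 50; python3 -c "
from h import *
go(.526,-.231,.16,-.207)"
```

```text
time_s: 22.35
tcp_pos: [0.4037, 0.3273, -0.0092]
orientation: [[0.068, 0.998, 0.001], [0.998, -0.068, 0.001], [0.001, 0.001, -1.0]]
ft_force: [-0.6, -1.2, 6.9]
gripper_width: 0.0577
time_s: 22.95
tcp_pos: [0.4056, 0.3287, 0.1656]
orientation: [[0.068, 0.998, 0.007], [0.998, -0.068, 0.006], [0.006, 0.007, -1.0]]
ft_force: [0.8, 0.5, -1.9]
gripper_width: 0.0579
shift [-550.3  158.1    3.3] | twist 3.281 | twist 0.139 | twist -3.003 j6 2.32
```

```bash
python3 -m crank '[[-550,158,3,0.14,0.3],[-550,158,3,0.14,0.3],[-550,158,3,0.14,0.3],[-550,158,3,0.14,0.3],[-550,158,3,0.14,0.3],[-550,158,3,0.14,0.3],[-550,158,3,0.14,0.3],[-550,158,3,0.14,0.3],[-550,158,3,0.14,0.3],[-550,158,3,0.14,0.3],[-550,158,3,0.14,0.3],[-550,158,3,0.14,0.3],[-550,158,3,0.14,0.3],[-550,158,3,0.14,0.3],[-550,158,3,0.14,0.3],[-550,158,3,0.14,0.3]]' 50; python3 -c "
from h import *
go(.526,-.231,.056,-.207)"
```

```text
time_s: 24.55
tcp_pos: [0.5236, -0.2311, 0.1569]
orientation: [[0.205, 0.979, -0.0], [0.979, -0.205, 0.0], [0.0, -0.0, -1.0]]
ft_force: [0.4, 0.3, -0.4]
gripper_width: 0.0581
shift [  0.6   2.3 100.9] | twist 3.142 | twist 0.001 | twist -3.141 j6 1.36
```

```bash
python3 -m crank '[[1,2,40,0,0.3],[1,2,70,0,0.3],[1,2,85,0,0.3],[1,2,93,0,0.3],[1,2,100,0,0.3],[1,2,105,0,0.3],[1,2,105,0,0.3]]' 50;python3 -m crank '[[0,0,2,0,0.3],[0,0,4,0,0.3],[0,0,4,0,0.3]]' 50
```

```text
time_s: 25.25
tcp_pos: [0.5261, -0.2317, 0.0519]
orientation: [[0.206, 0.979, 0.0], [0.979, -0.206, -0.0], [-0.0, 0.0, -1.0]]
ft_force: [-0.2, -0.3, -1.5]
gripper_width: 0.058
time_s: 25.55
tcp_pos: [0.5261, -0.2319, 0.0481]
orientation: [[0.207, 0.978, 0.0], [0.978, -0.207, -0.0], [-0.0, 0.0, -1.0]]
ft_force: [-0.7, 0.6, -0.1]
gripper_width: 0.0578
```

Nesting freely. I'll lower the last 1–2 mm, release and go back to the viewing spot.

```bash
python3 -m crank '[[0,0,1,0,0.3],[0,0,2,0,0.3],[0,0,2,0,0.3]]' 50; python3 -m crank '[[0,0,0,0,0.8],[0,0,0,0,0.8],[0,0,0,0,0.8],[0,0,0,0,0.8],[0,0,-20,0,1],[0,0,-60,0,1],[0,0,-110,0,1],[0,0,-140,0,1],[170,-220,-140,0,1],[170,-220,-140,0,1],[170,-220,-140,0,1],[170,-220,-140,0,1],[170,-220,-140,0,1],[170,-220,-140,0,1],[170,-220,-140,0,1],[170,-220,-140,0,1]]' 40; python3 look.py 2; python3 -c "
from h import *
go(.5427,.394,.12,-1.768)"
```

```text
time_s: 25.85
tcp_pos: [0.5263, -0.232, 0.0474]
orientation: [[0.207, 0.978, 0.001], [0.978, -0.207, -0.001], [-0.0, 0.002, -1.0]]
ft_force: [-3.0, 1.2, 9.3]
gripper_width: 0.0584
time_s: 27.45
tcp_pos: [0.346, -0.0198, 0.1861]
orientation: [[0.205, 0.979, 0.002], [0.979, -0.205, -0.0], [0.0, 0.002, -1.0]]
ft_force: [1.1, 0.2, 0.7]
gripper_width: 0.0857
seg xy [0.5431 0.3933] yaw -1.775 size [ 73.4 129.2] px [144. 206.] dep 6.0
stack scene [ 0.5325 -0.2279 -0.1585] 57.5
stack top [ 0.5171 -0.2308 -0.3591] 95.9
stack both [ 0.5168 -0.2314 -0.3844] 148.0
dish scene [ 0.5433  0.3949 -1.7642] 112.6
dish top [ 0.5421  0.3933 -1.775 ] 119.0
dish both [ 0.5426  0.3936 -1.7617] 226.9
shift [446.1 106.2  65.8] | twist 1.560 | twist -1.582 j6 1.72
```

```bash
python3 -m crank '[[446,106,30,-1.58,1],[446,106,30,-1.58,1],[446,106,30,-1.58,1],[446,106,30,-1.58,1],[446,106,30,-1.58,1],[446,106,30,-1.58,1],[446,106,30,-1.58,1],[446,106,30,-1.58,1],[446,106,30,-1.58,1],[446,106,30,-1.58,1],[446,106,30,-1.58,1],[446,106,66,-1.58,1],[446,106,110,-1.58,1],[446,106,140,-1.58,1],[446,106,155,-1.58,1],[446,106,155,-1.58,1]]' 40; python3 -c "
from h import *
go(.5427,.394,-.009,-1.768)
a=snapshot('scene');print(fit([a],.5427,.394,-1.768,.032,(.02,.02,.15),.8))"
```

```text
time_s: 29.15
tcp_pos: [0.541, 0.3923, 0.0263]
orientation: [[-0.98, 0.199, -0.005], [0.199, 0.98, -0.004], [0.004, -0.005, -1.0]]
ft_force: [-0.3, -0.9, 0.4]
gripper_width: 0.0854
shift [-1.5  2.2 35.3] | twist 3.138 | twist -0.003 | twist -3.145 j6 0.83
(array([ 0.55307093,  0.39078433, -1.6268818 ]), np.float64(86.43123626708984))
```

```bash
python3 -m crank '[[-2,2,10,0,1],[-2,2,20,0,1],[-2,2,30,0,1],[-2,2,35,0,1],[-2,2,35,0,1],[-2,2,35,0,0.3],[-2,2,35,0,0.3],[-2,2,35,0,0.3],[-2,2,35,0,0.3],[-2,2,35,0,0.3],[-2,2,35,0,0.3]]' 50;  python3 -m crank '[[0,0,-10,0,0.3],[0,0,-40,0,0.3],[0,0,-90,0,0.3],[0,0,-140,0,0.3],[0,0,-170,0,0.3],[0,0,-170,0,0.3]]' 50; python3 -c "
from h import *
go(.526,-.231,.17,-.207)"
```

```text
time_s: 30.3
tcp_pos: [0.5445, 0.3963, -0.0028]
orientation: [[-0.98, 0.197, 0.002], [0.197, 0.98, 0.001], [-0.001, 0.001, -1.0]]
ft_force: [-0.6, -1.1, 5.8]
gripper_width: 0.0571
time_s: 30.9
tcp_pos: [0.546, 0.3974, 0.1727]
orientation: [[-0.98, 0.197, 0.008], [0.197, 0.98, 0.006], [-0.007, 0.007, -1.0]]
ft_force: [0.2, 0.1, 0.2]
gripper_width: 0.0573
shift [-104.5 -620.    -1.2] | twist 1.579 | twist -1.563 j6 0.83
```

```bash
python3 -m crank '[[10,-308,0,-0.2,0.3],[10,-308,0,-0.4,0.3],[10,-308,0,-0.6,0.3],[10,-308,0,-0.75,0.3],[10,-308,0,-0.9,0.3],[10,-308,0,-1.0,0.3],[-104,-620,-1,-1.56,0.3],[-104,-620,-1,-1.56,0.3],[-104,-620,-1,-1.56,0.3],[-104,-620,-1,-1.56,0.3],[-104,-620,-1,-1.56,0.3],[-104,-620,-1,-1.56,0.3],[-104,-620,-1,-1.56,0.3],[-104,-620,-1,-1.56,0.3],[-104,-620,-1,-1.56,0.3],[-104,-620,-1,-1.56,0.3],[-104,-620,-1,-1.56,0.3],[-104,-620,-1,-1.56,0.3]]' 50; python3 -c "
from h import *
go(.526,-.231,.072,-.207)"
```

```text
time_s: 32.7
tcp_pos: [0.5234, -0.2311, 0.1669]
orientation: [[-0.207, -0.978, -0.0], [-0.978, 0.207, 0.0], [-0.0, 0.0, -1.0]]
ft_force: [0.5, -0.1, -1.0]
gripper_width: 0.0572
shift [-0.7 -2.5 94.9] | twist 3.141 | twist -0.001 | twist -3.143 j6 -1.78
```

```bash
python3 -m crank '[[0,-2,40,0,0.3],[0,-2,65,0,0.3],[0,-2,80,0,0.3],[0,-2,90,0,0.3],[0,-2,95,0,0.3],[0,-2,99,0,0.3],[0,-2,99,0,0.3]]' 50;python3 -m crank '[[0,0,2,0,0.3],[0,0,4,0,0.3],[0,0,4,0,0.3]]' 50
```

```text
time_s: 33.4
tcp_pos: [0.5258, -0.2326, 0.0681]
orientation: [[-0.208, -0.978, 0.001], [-0.978, 0.208, -0.0], [-0.0, -0.001, -1.0]]
ft_force: [0.7, 0.3, -1.0]
gripper_width: 0.0571
time_s: 33.7
tcp_pos: [0.526, -0.2325, 0.0648]
orientation: [[-0.208, -0.978, 0.002], [-0.978, 0.208, 0.0], [-0.001, -0.002, -1.0]]
ft_force: [-0.3, 2.7, 4.9]
gripper_width: 0.0574
```

```bash
python3 -m crank '[[0,0,1,0,0.3],[0,0,2,0,0.3],[0,0,2,0,0.3]]' 50;python3 -m crank '[[0,0,0,0,0.8],[0,0,0,0,0.8],[0,0,0,0,0.8],[0,0,0,0,0.8],[0,0,-20,0,1],[0,0,-60,0,1],[0,0,-110,0,1],[0,0,-130,0,1],[-170,220,-130,0,1],[-170,220,-130,0,1],[-170,220,-130,0,1],[-170,220,-130,0,1],[-170,220,-130,0,1],[-170,220,-130,0,1],[-170,220,-130,0,1],[-170,220,-130,0,1]]' 40
python3 - <<'E'
from h import *
a=snapshot("scene");b=snapshot("top");O=outline();T=[]
for s,(x0,y0,w) in((b,(335,178,75)),(a,(290,150,85))):
    k=400/w;im=cv2.resize(s["color"][y0:y0+w,x0:x0+w],(400,400),interpolation=2)
    for z,c in((.098,(255,0,0)),):
        for v in ((projN(s,place(O,.526,-.232,-.207,z))-[x0,y0]+.5)*k)[::4]: cv2.circle(im,tuple(int(q) for q in v),1,c,-1)
    T.append(im)
cv2.imwrite("pics/c9.png",np.hstack(T)[:,:,::-1])
E
```

```text
time_s: 34.0
tcp_pos: [0.5264, -0.2322, 0.0642]
orientation: [[-0.208, -0.978, 0.003], [-0.978, 0.208, 0.001], [-0.001, -0.003, -1.0]]
ft_force: [-2.8, 5.4, 12.8]
gripper_width: 0.057
time_s: 35.6
tcp_pos: [0.3458, -0.0205, 0.1921]
orientation: [[-0.207, -0.978, 0.001], [-0.978, 0.207, -0.0], [0.0, -0.001, -1.0]]
ft_force: [0.6, -1.4, 0.1]
gripper_width: 0.0855
```

View pics/c9.png

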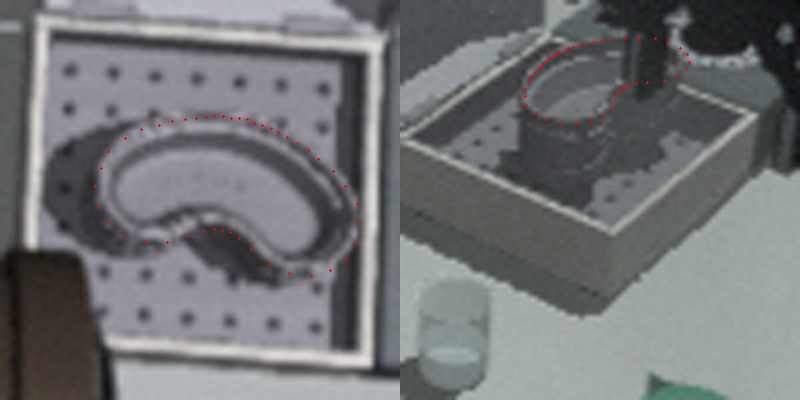

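The top rim matches the expected 98 mm height and outline in both views, so the stack is nested and level. Now the lid.

```bash
python3 -c "
from h import *
go(.6645,-.2338,.312,-.068)"
```

```text
shift [ 141.6 -355.6 -120. ] | twist 3.000 | twist -0.142 | twist -3.284 j6 -1.42
```

```bash
python3 -m crank '[[0,0,-50,-0.14,0.4],[0,0,-100,-0.14,0.4],[0,0,-120,-0.14,0.4],[142,-356,-120,-0.14,0.4],[142,-356,-120,-0.14,0.4],[142,-356,-120,-0.14,0.4],[142,-356,-120,-0.14,0.4],[142,-356,-120,-0.14,0.4],[142,-356,-120,-0.14,0.4],[142,-356,-120,-0.14,0.4],[142,-356,-120,-0.14,0.4],[142,-356,-120,-0.14,0.4],[142,-356,-120,-0.14,0.4],[142,-356,-120,-0.14,0.4],[142,-356,-120,-0.14,0.4],[142,-356,-120,-0.14,0.4]]'; python3 -c "
from h import *
go(.6648,-.2336,.237,-.068)"
```

```text
time_s: 37.3
tcp_pos: [0.6635, -0.2331, 0.3138]
orientation: [[-0.069, -0.998, 0.002], [-0.998, 0.069, -0.001], [0.001, -0.002, -1.0]]
ft_force: [-0.4, 0.1, 0.2]
gripper_width: 0.0338
shift [ 0.3 -1.2 76.8] | twist 3.140 | twist -0.001 | twist -3.143 j6 -1.84
```

```bash
python3 -m crank '[[0,-1,30,0,0.4],[0,-1,55,0,0.4],[0,-1,70,0,0.4],[0,-1,77,0,0.4],[0,-1,77,0,0.4],[0,-1,77,0,0],[0,-1,77,0,0],[0,-1,77,0,0],[0,-1,77,0,0],[0,-1,77,0,0]]' 80
```

```text
time_s: 38.3
tcp_pos: [0.6659, -0.2338, 0.2365]
orientation: [[-0.069, -0.998, 0.003], [-0.998, 0.069, -0.001], [0.0, -0.003, -1.0]]
ft_force: [0.5, 1.4, 5.5]
gripper_width: 0.0106
```

```bash
python3 -m crank '[[0,14,-3,0,0],[0,26,-5,0,0],[0,38,-6,0,0],[0,49,-6,0,0],[0,60,-6,0,0],[0,71,-5,0,0],[0,82,-4,0,0],[0,93,-2,0,0],[0,104,0,0,0],[0,115,3,0,0],[0,126,6,0,0],[0,136,10,0,0],[0,136,10,0,0]]' 80
```

```text
time_s: 39.6
tcp_pos: [0.5292, -0.2249, 0.2269]
orientation: [[-0.07, -0.998, 0.003], [-0.998, 0.07, -0.002], [0.002, -0.003, -1.0]]
ft_force: [-3.4, -0.1, 9.3]
gripper_width: 0.0099
```

```bash
python3 -m crank '[[0,10,5,0,0],[0,20,9,0,0],[0,40,21,0,0],[0,58,34,0,0],[0,74,49,0,0],[0,89,65,0,0],[0,103,83,0,0],[0,114,103,0,0],[0,124,123,0,0],[0,128,133,0,0],[0,131,144,0,0],[0,134,154,0,0],[0,136,163,0,0],[0,136,166,0,0],[0,136,166,0,0]]' 80
```

```text
time_s: 41.1
tcp_pos: [0.3915, -0.2157, 0.0577]
orientation: [[-0.07, -0.998, -0.006], [-0.998, 0.07, -0.002], [0.002, 0.006, -1.0]]
ft_force: [-7.3, -6.0, -3.1]
gripper_width: 0.0098
```

```bash
python3 -m crank '[[0,0,2,0,0],[0,0,4,0,0],[0,0,6,0,0],[0,0,6,0,0]]' 80
```

```text
time_s: 41.5
tcp_pos: [0.391, -0.2157, 0.0543]
orientation: [[-0.07, -0.998, -0.006], [-0.998, 0.07, -0.003], [0.003, 0.005, -1.0]]
ft_force: [-16.9, -0.9, 20.1]
gripper_width: 0.0102
```

```bash
python3 -m crank '[[0,0,-2,0,0.4],[0,0,-2,0,0.4],[0,0,-2,0,0.4],[0,0,-2,0,0.4],[0,0,-40,0,0.4],[0,0,-90,0,0.4],[0,0,-130,0,0.4],[-200,60,-130,0,0.4],[-200,60,-130,0,0.4],[-200,60,-130,0,0.4],[-200,60,-130,0,0.4],[-200,60,-130,0,0.4],[-200,60,-130,0,0.4]]'
python3 - <<'E'
from h import *
a=snapshot("scene");b=snapshot("top");T=[]
st=np.array([.526,-.2265,0])
for s,(x0,y0,w) in((b,(395,185,64)),(a,(320,115,100))):
    im=cv2.resize(s["color"][y0:y0+w,x0:x0+w],(400,400),interpolation=cv2.INTER_LANCZOS4); T.append(im)
cv2.imwrite("pics/c10.png",np.hstack(T)[:,:,::-1])
for s in(a,b):
  for th,z in(("timer_grip",.081),("lid_handle",.1)):
    for r in landmark_of(th,s)[:2]: print(th,r,at_z(s,r["point"],z))
print(proj(a,bar(0)),proj(b,bar(0)))
E
```

```text
time_s: 42.8
tcp_pos: [0.3479, -0.0099, 0.1829]
orientation: [[-0.065, -0.998, 0.001], [-0.998, 0.065, -0.0], [0.0, -0.001, -1.0]]
ft_force: [0.5, 0.2, 0.4]
gripper_width: 0.0342
lid_handle {'point': [369.4, 180.1], 'p': 0.61} [ 0.38935375 -0.2189654   0.1       ]
timer_grip {'point': [283.3, 167.0], 'p': 0.72} [0.64527206 0.01761383 0.081     ]
timer_grip {'point': [428.8, 218.0], 'p': 0.71} [ 0.50936472 -0.36888672  0.081     ]
lid_handle {'point': [374.1, 260.4], 'p': 0.66} [ 0.39387206 -0.2174151   0.1       ]
lid_handle {'point': [428.1, 218.9], 'p': 0.37} [ 0.50349839 -0.36092113  0.1       ]
[367.70352454 180.01944241] [373.74688675 260.54136343]
```

View pics/c10.png

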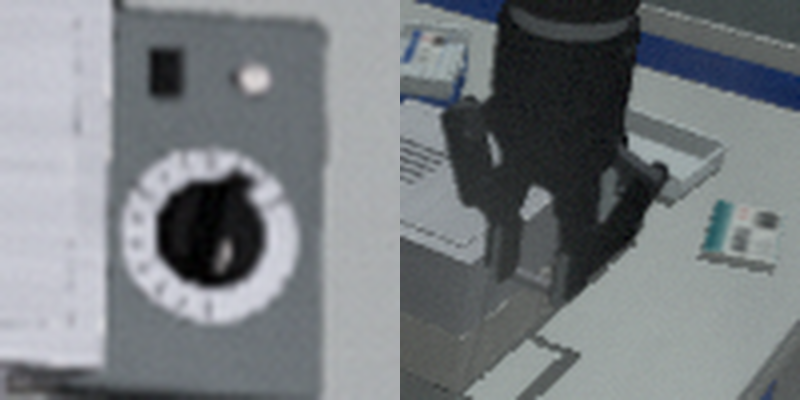

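Run:
```python
from h import *
a=snapshot("scene");b=snapshot("top")
g=b["color"][200:245,410:448].astype(int); 
# white dial disc pixels on grey console -> ellipse centre from convex hull
big=cv2.resize(b["color"],None,fx=8,fy=8,interpolation=2)[1600:1976,3300:3580]
m=(big.min(2)>150).astype(np.uint8)
n,l,st,c=cv2.connectedComponentsWithStats(m); i=1+st[1:,4].argmax()
pts=cv2.findNonZero((l==i).astype(np.uint8)); e=cv2.fitEllipse(cv2.convexHull(pts)); ctr=((e[0][0]+3300+.5)/8-.5,(e[0][1]+1600+.5)/8-.5)
print(e,ctr)
X=at_z(b,ctr,.061);print("dial",X,"->mid proj",proj(b,[X[0],X[1],.081]),proj(a,[X[0],X[1],.081]))
go(X[0],X[1],.2,1.35)
```

```text
((127.66414642333984, 181.72344970703125), (220.46266174316406, 230.68995666503906), 127.96373748779297) (428.0205183029175, 222.2779312133789)
dial [ 0.50130782 -0.37260164  0.061     ] ->mid proj [430.3460596  221.01284404] [357.57746231 153.12856661]
shift [ 348.6 -178.6  -17.4] | twist 1.720 | twist -1.422 j6 -1.53
```

```bash
python3 -m crank '[[349,-180,-17,1.72,0.35],[349,-180,-17,1.72,0.35],[349,-180,-17,1.72,0.35],[349,-180,-17,1.72,0.35],[349,-180,-17,1.72,0.35],[349,-180,-17,1.72,0.35],[349,-180,-17,1.72,0.35],[349,-180,-17,1.72,0.35],[349,-180,-17,1.72,0.35],[349,-180,-17,1.72,0.35],[349,-180,-17,1.72,0.35],[349,-180,-17,1.72,0.35],[349,-180,-17,1.72,0.35],[349,-180,-17,1.72,0.35]]' 40; python3 -c "
from h import *
go(.503,-.372,.052,1.35)"
```

```text
time_s: 44.6
tcp_pos: [0.503, -0.3724, 0.1995]
orientation: [[-0.976, 0.216, -0.0], [0.216, 0.976, 0.0], [0.0, 0.0, -1.0]]
ft_force: [-0.5, -0.1, 0.4]
gripper_width: 0.03
shift [ -0.    0.4 147.5] | twist 3.144 | twist 0.003 | twist -3.139 j6 -0.42
```

```bash
python3 -m crank '[[0,0,50,0,0.35],[0,0,90,0,0.35],[0,0,115,0,0.35],[0,0,130,0,0.35],[0,0,137,0,0.35],[0,0,142,0,0.35],[0,0,145,0,0.35],[0,0,145,0,0.35]]' 30; python3 -m crank '[[0,0,0,0,0],[0,0,0,0,0],[0,0,0,0,0],[0,0,0,0,0],[0,0,0,0,0],[0,0,0,0,0]]' 30; python3 -c "
from plant import *
s=read_state();print(s['ft_torque'],s['joints'])"
```

```text
time_s: 45.4
tcp_pos: [0.5036, -0.3721, 0.0553]
orientation: [[-0.976, 0.217, 0.001], [0.217, 0.976, -0.001], [-0.001, -0.0, -1.0]]
ft_force: [-0.3, -0.0, -0.0]
gripper_width: 0.0298
time_s: 46.0
tcp_pos: [0.5038, -0.3726, 0.0558]
orientation: [[-0.976, 0.217, 0.001], [0.217, 0.976, -0.002], [-0.002, -0.001, -1.0]]
ft_force: [0.1, -3.7, 5.6]
gripper_width: 0.0104
[-0.63726384  0.02443874 -0.06078839] [-6.36494598e-01  3.52910118e-01 -8.93526555e-02  1.12632803e+00
 -5.41974720e-04 -4.17480783e-01]
```

```bash
python3 -m crank '[[0,0,0,0.15,0],[0,0,0,0.3,0],[0,0,0,0.45,0],[0,0,0,0.6,0],[0,0,0,0.75,0],[0,0,0,0.9,0],[0,0,0,1.0,0],[0,0,0,1.0,0]]' 60; python3 -c "
from plant import *
s=read_state();print(s['ft_torque'],s['joints'][5])"
```

```text
time_s: 46.8
tcp_pos: [0.5021, -0.3746, 0.0559]
orientation: [[-0.341, 0.94, -0.002], [0.94, 0.341, -0.006], [-0.005, -0.004, -1.0]]
ft_force: [-5.3, -8.9, 6.2]
gripper_width: 0.0089
[-1.85052087  1.20468675 -0.04556862] 0.5846804754273452
```

```bash
python3 -m crank '[[-1,-2,0,0.15,0],[-1,-2,0,0.3,0],[-1,-2,0,0.45,0],[-1,-2,0,0.6,0],[-1,-2,0,0.75,0],[-1,-2,0,0.9,0],[-1,-2,0,1.0,0],[-1,-2,0,1.1,0],[-1,-2,0,1.1,0]]' 60; python3 -c "
from plant import *
s=read_state();print(s['ft_torque'],s['joints'][5])"
```

```text
time_s: 47.7
tcp_pos: [0.4992, -0.3741, 0.0558]
orientation: [[0.683, 0.731, -0.004], [0.731, -0.683, -0.002], [-0.004, -0.002, -1.0]]
ft_force: [-10.2, -1.8, 11.3]
gripper_width: 0.009
[-0.44593345  2.09780014 -0.0148641 ] 1.6810822697715353
```

```bash
python3 -m crank '[[0,0,0,0,0.35],[0,0,0,0,0.35],[0,0,0,0,0.35],[0,0,0,0,0.35],[0,0,-25,0,0.35],[0,0,-50,0,0.35],[-2,-2,-50,-0.3,0.35],[-2,-2,-50,-3.14,0.35],[-2,-2,-50,-3.14,0.35],[-2,-2,-50,-3.14,0.35],[-2,-2,-50,-3.14,0.35],[-2,-2,-50,-3.14,0.35],[-2,-2,-50,-3.14,0.35],[-2,-2,-50,-3.14,0.35],[-2,-2,-50,-3.14,0.35],[-2,-2,-50,-3.14,0.35],[-2,-2,-50,-3.14,0.35],[-2,-2,-50,-3.14,0.35],[-2,-2,-50,-3.14,0.35],[-2,-2,-50,-3.14,0.35]]' 30; python3 -c "
from h import *
go(.4985,-.3745,.0555,np.arctan2(-.683,.731))"
```

```text
time_s: 49.7
tcp_pos: [0.4991, -0.3733, 0.1045]
orientation: [[-0.978, 0.211, -0.0], [0.211, 0.978, 0.0], [0.0, 0.0, -1.0]]
ft_force: [0.3, 1.4, 0.1]
gripper_width: 0.0297
shift [ 0.3 -1.3 49. ] | twist 2.110 | twist -1.032 j6 -0.43
```

```bash
python3 -m crank '[[0,-1,0,-1.03,0.35],[0,-1,0,-1.03,0.35],[0,-1,0,-1.03,0.35],[0,-1,0,-1.03,0.35],[0,-1,0,-1.03,0.35],[0,-1,0,-1.03,0.35],[0,-1,0,-1.03,0.35],[0,-1,0,-1.03,0.35],[0,-1,20,-1.03,0.35],[0,-1,35,-1.03,0.35],[0,-1,45,-1.03,0.35],[0,-1,49,-1.03,0.35],[0,-1,49,-1.03,0.35],[0,-1,49,-1.03,0],[0,-1,49,-1.03,0],[0,-1,49,-1.03,0],[0,-1,49,-1.03,0],[0,-1,49,-1.03,0],[0,-1,49,-1.03,0]]' 50; python3 -c "
from plant import *
s=read_state();print(s['ft_torque'],s['joints'][5])"
```

```text
time_s: 51.6
tcp_pos: [0.4988, -0.3746, 0.0567]
orientation: [[-0.689, -0.725, 0.001], [-0.725, 0.689, -0.0], [-0.0, -0.001, -1.0]]
ft_force: [-3.0, 2.8, 6.3]
gripper_width: 0.0095
[0.51439267 0.47894546 0.07143492] -1.4552497893900003
```

Well centred now. I'll wind towards the stop.

```bash
python3 -m crank '[[0,0,0,0.15,0],[0,0,0,0.3,0],[0,0,0,0.45,0],[0,0,0,0.6,0],[0,0,0,0.75,0],[0,0,0,0.9,0],[0,0,0,1.05,0],[0,0,0,1.2,0],[0,0,0,1.35,0],[0,0,0,1.5,0],[0,0,0,1.6,0],[0,0,0,1.6,0]]' 60; python3 -c "
from plant import *
s=read_state();print(s['ft_torque'],s['joints'][5])"; python3 -m crank '[[0,0,0,0.1,0],[0,0,0,0.2,0],[0,0,0,0.2,0]]' 60; python3 -c "
from plant import *
s=read_state();print(s['ft_torque'],s['joints'][5])"
```

```text
time_s: 52.8
tcp_pos: [0.4987, -0.3699, 0.0567]
orientation: [[-0.705, 0.709, 0.001], [0.709, 0.705, 0.008], [0.005, 0.006, -1.0]]
ft_force: [-3.9, 17.4, 12.4]
gripper_width: 0.0091
[3.53932138 0.7916143  0.02531292] 0.1470170865630704
time_s: 53.1
tcp_pos: [0.4992, -0.3694, 0.0568]
orientation: [[-0.55, 0.835, 0.002], [0.835, 0.55, 0.009], [0.006, 0.006, -1.0]]
ft_force: [-2.2, 18.3, 12.1]
gripper_width: 0.0094
[3.86435694 0.41450438 0.04525292] 0.3469796003625747
```

```bash
python3 -m crank '[[2,2,0,0.05,0],[2,2,0,0.1,0],[2,2,0,0.15,0],[2,2,0,0.15,0]]' 60; python3 -c "
from plant import *
s=read_state();print(s['ft_torque'],s['joints'][5])"; python3 -m crank '[[0,0,0,0.1,0],[0,0,0,0.2,0],[0,0,0,0.2,0]]' 60; python3 -c "
from plant import *
s=read_state();print(s['ft_torque'],s['joints'][5])"
```

```text
time_s: 53.5
tcp_pos: [0.4996, -0.3691, 0.0568]
orientation: [[-0.42, 0.908, 0.001], [0.908, 0.42, 0.004], [0.003, 0.003, -1.0]]
ft_force: [-1.1, 10.5, 8.7]
gripper_width: 0.0094
[2.22146245 0.53508321 0.42558735] 0.49908300649122833
time_s: 53.8
tcp_pos: [0.4998, -0.369, 0.0569]
orientation: [[-0.235, 0.972, 0.001], [0.972, 0.235, 0.004], [0.003, 0.002, -1.0]]
ft_force: [-2.3, 9.8, 9.7]
gripper_width: 0.0094
[2.06913921 0.643795   2.66582841] 0.6955159466163813
```

```bash
python3 -m crank '[[0,0,0,-0.08,0],[0,0,0,-0.14,0],[0,0,0,-0.14,0]]' 60; python3 -c "
from plant import *
s=read_state();print(s['ft_torque'])"; python3 -m crank '[[0,0,0,0,0.35],[0,0,0,0,0.35],[0,0,0,0,0.35],[0,0,-25,0,0.35],[0,0,-70,0,0.35],[0,0,-110,0,0.35],[0,0,-150,0,0.35],[0,0,-150,0,0.35]]' 30; python3 -c "
from h import *
go(.346,-.02,.2,0)"
```

```text
time_s: 54.1
tcp_pos: [0.4997, -0.3691, 0.0568]
orientation: [[-0.369, 0.93, 0.001], [0.93, 0.369, 0.004], [0.003, 0.003, -1.0]]
ft_force: [-3.2, 10.7, 9.2]
gripper_width: 0.009
[2.17304326 0.6175701  1.32903703]
time_s: 54.9
tcp_pos: [0.5012, -0.3737, 0.2122]
orientation: [[-0.363, 0.932, 0.008], [0.932, 0.363, -0.006], [-0.009, 0.005, -1.0]]
ft_force: [-0.2, 0.0, -0.1]
gripper_width: 0.0301
shift [385.9 -16.3   8.8] | twist 0.371 | twist -2.770 j6 0.56
```

```bash
python3 -m crank '[[156,-208,0,0,0.5],[156,-208,0,0,0.5],[156,-208,0,0,0.5],[156,-208,0,0,0.5],[156,-208,0,0,0.5],[156,-208,0,0,0.5],[156,-208,0,0,0.5]]'
python3 - <<'E'
from h import *
a=snapshot("scene");b=snapshot("top")
def crop(s,x0,y0,w,h,W,H): return cv2.resize(s["color"][y0:y0+h,x0:x0+w],(W,H),interpolation=cv2.INTER_LANCZOS4)
L=crop(a,290,115,120,90,400,300); R=crop(b,330,165,120,90,400,300)
L2=crop(a,100,130,250,190,400,300); R2=crop(b,80,150,250,150,400,300)
cv2.imwrite("pics/c11.png",np.vstack([np.hstack([L,R]),np.hstack([L2,R2])])[:,:,::-1])
print(proj(a,bar(0)),proj(a,bar(.05)))
for s in(a,b):
  for th,z in(("lid_handle",.1),("beaker",0),("blower",0),("bottle",0)):
    for r in landmark_of(th,s)[:1]: print(th,r["point"],round(r["p"],2),at_z(s,r["point"],z).round(3))
E
```

```text
time_s: 55.6
tcp_pos: [0.2477, -0.302, 0.206]
orientation: [[-0.361, 0.933, 0.001], [0.933, 0.361, -0.001], [-0.001, 0.0, -1.0]]
ft_force: [-0.3, 1.1, 0.2]
gripper_width: 0.0426
[367.70352454 180.01944241] [367.48414989 176.49495252]
lid_handle [369.8, 182.4] 0.64 [ 0.383 -0.209  0.1  ]
beaker [303.9, 232.1] 0.75 [ 0.479 -0.017  0.   ]
bottle [166.8, 273.0] 0.87 [0.671 0.314 0.   ]
lid_handle [371.2, 261.1] 0.58 [ 0.392 -0.21   0.1  ]
beaker [299.4, 225.8] 0.62 [ 0.498 -0.03   0.   ]
blower [283.9, 171.7] 0.46 [0.655 0.015 0.   ]
bottle [185.1, 162.3] 0.72 [0.68 0.3  0.  ]
```

View pics/c11.png

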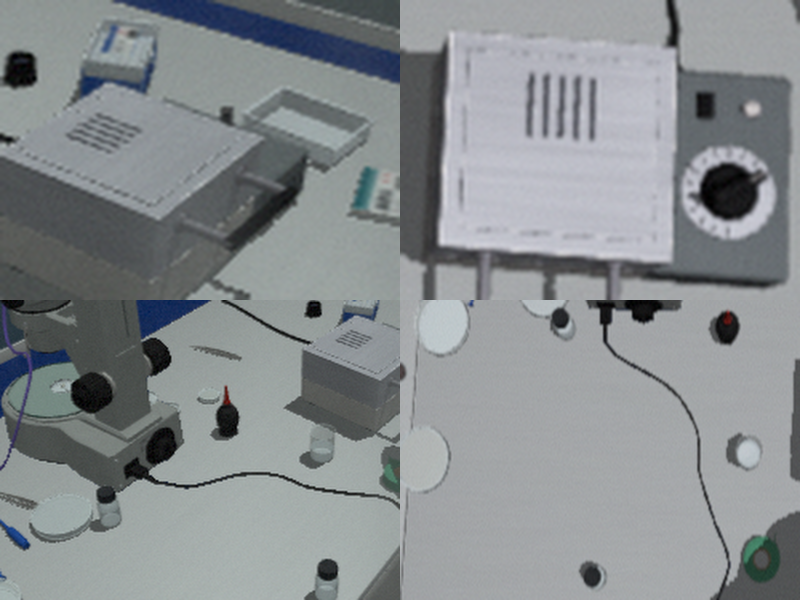

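The lid is seated with no gap at (160,215), the table holds no more dishes, and the bystanders are where they were. The timer wing points to about (690,198)–(765,173), as expected near its stop. I'll hand in.

```bash
python3 -c "
from plant import *
print(close_job())"
```

```text
the job is handed in; nothing more can be done
None
```

I opened the lid to about 1.6 rad and nested all three dishes on the table onto the one in the chamber. I then shut the lid, wound the timer to its stop and handed the job in at about 56 s.

**Last checks**
- **Stack:** each dish met the one below at about the expected height, and the top rim matched a level outline at 98 mm in both views.
- **Lid:** it took a 20 N downward push with almost no movement, and no gap shows in the last picture.
- **Timer:** the torque jumped from 0.4 to 2.7 N m at about 4.2 rad in total, counting a small start angle I estimated from the picture. The wing looked about 8° past the expected angle, which is within my reading error at that resolution.
- **Table:** no dishes are left. The beaker, blower and bottle look unmoved; the network positions for them shifted by up to about 1.5 cm, which I put down to scatter.

**What went wrong or disagreed**
- **Handle:** the first grasp closed over the top of the bar and pushed the ajar lid shut. The second slipped partway through opening. The cameras showed the finger tips about 16 mm behind the reported tool point, so I gripped deeper after that.
- **Outline fits:** automatic outline fits on the stack, and on dishes under the gripper, were unreliable. I used the base-dish fit, the known placing pose and the pictures instead.

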